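# Brush out and lock the coffee grinder heads

### The job

Finish the coffee grinder heads on the bench (one or two of them, that on the robot's left first): scrub each throat with the long brush, three full strokes right down to the floor, then stand the brush back in its stand. On each head push the stand's lock bolt home so that it holds the adjuster barrel at its mark, turn the knurled lock ring clockwise until it is tight against the housing without letting the barrel turn, and draw the bolt back out again. Finally set a dust cap squarely over each throat, and leave the heads in their stands and the other things on the bench where they are.

Things in the scene. Friction and masses are not known exactly. Their poses are not given: they have to be found in the camera images.
- headL: The grinder head on the robot's left (either may be missing, its stand then empty): round aluminium housing 92 mm across, shoulder 70 mm high, sitting loosely located (1 mm) in a fixed steel stand, 2.5 kg. Origin: at bench height on the barrel axis, z up. At yaw 0 its chute (30 wide, 55 mm high, reaching 85 mm out) is on the far side (+x), the stand's lock bolt on the robot's side (-x).
- rimL (a point): Centre of the left barrel's open rim, 128 mm above the bench. The steel barrel is 44 mm outside; its hole, the throat, is 35 mm across and 88 mm deep (floor 40 mm above the bench).
- midL (a point): Centre of the left knurled dark steel lock ring at half its height, 95 mm above the bench. The ring is 62 mm in diameter, 22 mm high, with free room round it and below it down to the 70 mm high shoulder; the barrel stands 22 mm out above it.
- barrelL (a joint): Angle (rad) of the left adjuster barrel: 0, where it starts, is its grind setting (black mark on the barrel over the index line on the housing); positive counter-clockwise from above. It turns easily (0.10 N m) and goes round with the lock ring unless the lock bolt holds it.
- ringL (a joint): Angle (rad) of the left lock ring on the barrel: grows clockwise seen from above (tightening) and stops hard against the housing at 4.4; starts slack, 0 to 0.9. Turns at 0.22 N m and stays where it is left.
- postL (a point): Centre of the top of the left lock bolt's upright black post: 16 mm in diameter, 54 mm high, its top 90 mm above the bench. The bolt slides level along the head's x axis in a guide whose roof is 43.5 mm high and ends 9 to 23 mm from the post's axis. Slides easily, stays put.
- tongueL (a point): Tip of the left bolt's tongue, 98 mm from the post's axis towards the barrel. It starts 35 to 40 mm short of the barrel axis. Bolt pushed home (post against the guide, tip 25 mm from the axis): tongue in the notch of the barrel's collar, barrel held within 0.1 rad. Drawn back to its stop: 40 mm, barrel free (the collar's radius is 34 mm).
- headR: The grinder head on the robot's right (either may be missing, its stand then empty): round aluminium housing 92 mm across, shoulder 70 mm high, sitting loosely located (1 mm) in a fixed steel stand, 2.5 kg. Origin: at bench height on the barrel axis, z up. At yaw 0 its chute (30 wide, 55 mm high, reaching 85 mm out) is on the far side (+x), the stand's lock bolt on the robot's side (-x).
- rimR (a point): Centre of the right barrel's open rim, 128 mm above the bench. The steel barrel is 44 mm outside; its hole, the throat, is 35 mm across and 88 mm deep (floor 40 mm above the bench).
- midR (a point): Centre of the right knurled dark steel lock ring at half its height, 95 mm above the bench. The ring is 62 mm in diameter, 22 mm high, with free room round it and below it down to the 70 mm high shoulder; the barrel stands 22 mm out above it.
- barrelR (a joint): Angle (rad) of the right adjuster barrel: 0, where it starts, is its grind setting (black mark on the barrel over the index line on the housing); positive counter-clockwise from above. It turns easily (0.10 N m) and goes round with the lock ring unless the lock bolt holds it.
- ringR (a joint): Angle (rad) of the right lock ring on the barrel: grows clockwise seen from above (tightening) and stops hard against the housing at 4.4; starts slack, 0 to 0.9. Turns at 0.22 N m and stays where it is left.
- postR (a point): Centre of the top of the right lock bolt's upright black post: 16 mm in diameter, 54 mm high, its top 90 mm above the bench. The bolt slides level along the head's x axis in a guide whose roof is 43.5 mm high and ends 9 to 23 mm from the post's axis. Slides easily, stays put.
- tongueR (a point): Tip of the right bolt's tongue, 98 mm from the post's axis towards the barrel. It starts 35 to 40 mm short of the barrel axis. Bolt pushed home (post against the guide, tip 25 mm from the axis): tongue in the notch of the barrel's collar, barrel held within 0.1 rad. Drawn back to its stop: 40 mm, barrel free (the collar's radius is 34 mm).
- brush: Throat brush, upright in its stand, 176 mm long, 90 g. Origin: bristle tip, z up along it. White bristles 31 mm across (soft; stiff core 22 mm) to 80 mm, thin wire, wooden guard 64 mm across at 108 to 114 mm, plain round wooden handle 20 mm thick from 114 to 176 mm.
- brush_tip (a point): The lower end of the brush, on its axis (the brush's origin).
- stand: The brush's stand: a steel tube, closed below, 68 mm outside, 56 mm inside, rim 115 mm high, fixed. Origin: centre of its underside. The brush's guard rests on the rim, its tip then 7 mm above the bench.
- cap1: Black plastic dust cap, one of two alike, right way up on the mat: 58 mm across, 50 mm inside, 55 mm high, 60 g. Origin: centre of its underside, z up. Skirt 0 to 18 mm, closed top 18 to 23 mm, round knob 26 mm thick from 23 to 55 mm. Over a barrel its top rests on the rim, its origin 110 mm above the bench.
- cap2: Black plastic dust cap, one of two alike, right way up on the mat: 58 mm across, 50 mm inside, 55 mm high, 60 g. Origin: centre of its underside, z up. Skirt 0 to 18 mm, closed top 18 to 23 mm, round knob 26 mm thick from 23 to 55 mm. Over a barrel its top rests on the rim, its origin 110 mm above the bench.
- driver: Bystander: a screwdriver with a green handle, 190 mm long, lying on the bench; not needed.
- oilcan: Bystander: an amber oil bottle with a red cap, 54 mm across, 155 mm high; not needed.
- spool: Bystander: a wooden spool of red thread, 34 mm across, 50 mm high; not needed.

How it is judged:
By the outcome, as a careful person would: the job done as asked, in the order asked, and still so for the second after the job is handed in, with the robot touching nothing.
Of headL, headR only 1 to 2 are there at a start; the rules pass over those that are not, and their reading is None.
At some moment in a run one of cap1, cap2 may be knocked a few centimetres aside while the robot is not near it.
Once in a run the grip may slacken for a moment while it holds something.
It also fails if it takes over 210 s, if anything falls off the work surface, if the arm or the gripper's body presses on something with over 40 N, if the wrist force passes 120 N, or if a joint passes its speed limit or range.

### The arm

A 6-joint arm with a two-finger parallel gripper is mounted at the origin on the work surface. World frame = base frame: x ahead of the robot, y to its left, z up, the work surface at z = 0. Lengths are in m, angles in degrees, forces in N, time in s.
With the tool pointing down it reaches from about 0.15 to 0.775 m from the base axis. Payload 6.1 kg.
Tool frame: the origin (TCP) lies midway between the tips of the shut fingers; the grasp point (between the pads) lies 19 mm behind it; z points along the fingers, y is the line along which they close (so a half turn about z gives the same grasp; the last joint's range is limited). The gripper opens to 85 mm and grips with 20 to 120 N. Pads are 22 mm wide; open, the fingers measure 114 mm over their backs; the gripper's body (76 mm by 85 mm) begins 54 mm behind the grasp point. The pads swing forward as they close: fully open they stand 13 mm farther back than shut.
Start: joints at [0, 7.208, -2.269, 80.523, 0, 90], TCP at [0.525, -0, 0.202] pointing down, gripper open.
Joint ranges: [-155.77, 155.77], [-54.66, 111.73], [-72.52, 77.12], [-102.08, 115.82], [-83.92, 84.16], [-180, 180]. Speed limits (degrees/s): [136.94, 136.94, 172.46, 180, 180, 180].

### API

Orientations are given as a 3x3 rotation matrix whose columns are the frame's x, y, z axes.
In Python, from rig import read_state, capture, camera_model, close_job gives the robot as it stands. The module is installed in compiled form; this text tells all that it offers.
- The arm moves only by the shell command python3 -m handwheel 'ROWS' [FORCE]. ROWS is JSON, a list of rows, each a list of 3 entries, a list of its own where there are three numbers: the turn, a rotation vector about the tool's x, y, z in rad, then the shift along the tool's x, y, z in mm, then the closure, from 0 (fully open) to 1 (shut). In form: [[[ax, ay, az], [dx, dy, dz], gripper], ...]. A call has 1 to 20 rows; each row is the pose to reach, as a shift and turn from the pose commanded when the call began, along the tool's axes at that moment; what a row does not reach only later rows make up. A row lasts 1/8 s, in which the tool goes at most 62.5 mm and 10.7 degrees, less where a joint would pass 70% of its speed; a pose out of reach is approached as far as the arm can. A call with a gripper value outside its range is refused whole. The fingers move at their own pace and stop on an object; FORCE is the grip in N (left out, the last holds). Time passes only in rows, so rows that repeat a pose let the fingers close. It gives the time, the measured TCP pose, the force, the opening and the grip force at its end, in the units of the state.
- read_state(): the state, without advancing time (a new reading comes with each control period).
- capture(name): name is "scene" or "side" or "wrist"; returns (picture, depth): 480x640x3 uint8, red, green, blue; 480x640 float32, m along the optical axis (not along the pixel's ray), 0 where there is no reading.
- camera_model(name): a dict with "mtx" (3x3 intrinsics, pixels), "k1" (the pictures are not rectified: a ray, as slopes to the right and down, at radius r is drawn at 1 + k1 r^2 times it, then the intrinsics apply), "position" and "attitude" of the camera in the world; the wrist camera has in their place "mount" (4x4, takes a point from camera to tool coordinates, whose origin is the TCP and whose axes are the flange's). Camera axes: x right, y down, z forward; pixel columns grow to the right and rows downward; lengths in m; the calibration is good to about 2 mm. A picture is of the moment at which its call begins: read the wrist's pose just before it. camera_model takes no time and is no camera call.
- close_job(): hands the job in; it is judged then, once.
The state is a dict: "time_s": time; "joint_pos": joint angles; "joint_velocities": joint speeds; "tau": joint torques, N m; "position": TCP position; "eef_rot": TCP orientation; "wrist_force": force on the tool from outside, world axes, zero at the start; "moment": the same for the moment, N m; "opening": finger opening in m; "grasp_force": force on a finger pad.
Only numpy, scipy, OpenCV 4.12 (cv2) and the standard library are available. Lean on these libraries where they do the work, as an engineer would, in place of code of your own. Each camera call takes 0.05 s, during which the arm holds its last target. There are 200 camera calls.

## Working session

There is one attempt and no reset: what is moved stays moved. The work goes in short steps, Python scripts to look and compute and a shell command to move; the robot and the scene stay as the last step left them, time stands still between calls to the robot, and variables do not carry over. Pictures are saved under pics/ and viewed, at most 14 in all, crops included, and the job is handed in when it is done.

```bash
mkdir -p pics; cat > h.py <<'E'
import numpy as np, cv2
from rig import *
def save(n,img): cv2.imwrite('pics/'+n,img[:,:,::-1])
def campose(name,st=None):
    m=camera_model(name)
    if name!='wrist':
        return m,np.array(m['attitude']),np.array(m['position'])
    T=np.array(m['mount']);R=np.array(st['eef_rot']);p=np.array(st['position'])
    return m,R@T[:3,:3],R@T[:3,3]+p
def rays(m,uv):
    K=np.array(m['mtx']);uv=np.atleast_2d(uv).astype(float)
    d=np.stack([(uv[:,0]-K[0,2])/K[0,0],(uv[:,1]-K[1,2])/K[1,1]],1)
    s=d.copy()
    for _ in range(20): s=d/(1+m['k1']*(s**2).sum(1,keepdims=True))
    return np.c_[s,np.ones(len(s))]
def onplane(name,uv,z,st=None):
    m,R,p=campose(name,st); r=rays(m,uv)@R.T
    return p+r*((z-p[2])/r[:,2])[:,None]
def cloud(name,depth,st=None):
    m,R,p=campose(name,st); v,u=np.mgrid[:480,:640]
    r=rays(m,np.c_[u.ravel(),v.ravel()])*depth.ravel()[:,None]
    return (r@R.T+p).reshape(480,640,3)
def project(name,P,st=None):
    m,R,p=campose(name,st); c=(np.atleast_2d(P)-p)@R; s=c[:,:2]/c[:,2:]
    s=s*(1+m['k1']*(s**2).sum(1,keepdims=True)); K=np.array(m['mtx'])
    return s*[K[0,0],K[1,1]]+[K[0,2],K[1,2]]
E
python3 - <<'E'
from h import *
st=read_state();print(st)
for n in ['scene','side']:
    i,d=capture(n);save(n+'0.png',i);np.savez('pics/'+n+'0.npz',i=i,d=d);m=camera_model(n);print(n,m)
print(camera_model('wrist'))
E
```

```text
{'time_s': 0.0, 'joint_pos': array([-5.68823157e-04,  7.24260497e+00, -2.32694025e+00,  8.05198723e+01,
       -1.46357582e-03,  8.99987871e+01]), 'joint_velocities': array([ 0.0082915 , -0.08970296, -0.03242637,  0.08895981, -0.01724733,
       -0.1111188 ]), 'tau': array([-1.88969068e-03, -4.35916471e+01,  3.52923596e+01,  1.73015334e-02,
       -7.00984879e-05, -2.14169546e-05]), 'position': array([ 5.24574058e-01, -1.35097562e-05,  2.01011960e-01]), 'eef_rot': array([[-1.12808976e-05,  9.99998782e-01, -1.56063015e-03],
       [ 1.00000000e+00,  1.12410704e-05, -2.55287233e-05],
       [-2.55111490e-05, -1.56063044e-03, -9.99998782e-01]]), 'wrist_force': array([-0.37161736, -1.13281478,  0.13851281]), 'moment': array([ 0.03249269,  0.02591417, -0.00476172]), 'grasp_force': 0.0, 'opening': 0.08529032355697917}
scene {'mtx': array([[446.42413367,   0.        , 316.41096773],
       [  0.        , 446.42413367, 240.3396289 ],
       [  0.        ,   0.        ,   1.        ]]), 'k1': -0.08845181454424783, 'position': array([1.06571179, 0.65697266, 0.9087894 ]), 'attitude': array([[-0
[... 392 characters left out ...]
'attitude': array([[ 0.98279836, -0.13027567,  0.13090314],
       [-0.1839209 , -0.62613816,  0.75770978],
       [-0.01674769, -0.76875175, -0.63932798]])}
{'mtx': array([[374.0829963 ,   0.        , 317.3344753 ],
       [  0.        , 374.0829963 , 241.83786715],
       [  0.        ,   0.        ,   1.        ]]), 'k1': -0.054492201059064625, 'mount': array([[-7.24309772e-04, -9.65417509e-01, -2.60707709e-01,
         6.54762144e-02],
       [ 9.99997239e-01, -1.16423118e-04, -2.34711454e-03,
         4.33986212e-04],
       [ 2.23559307e-03, -2.60708689e-01,  9.65414927e-01,
        -1.71893989e-01],
       [ 0.00000000e+00,  0.00000000e+00,  0.00000000e+00,
         1.00000000e+00]])}
```

View pics/scene0.png

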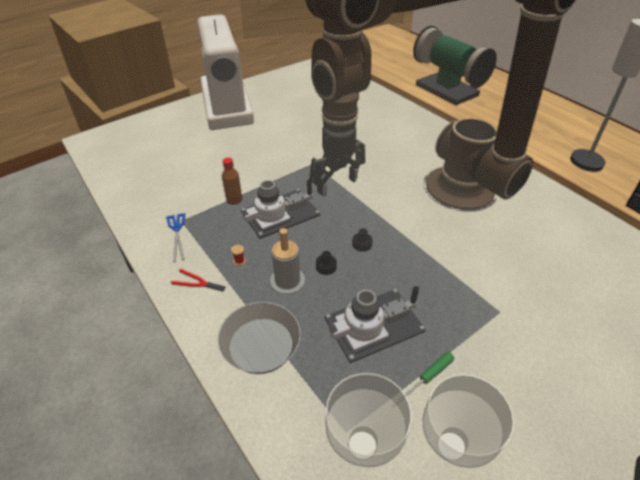

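View pics/side0.png

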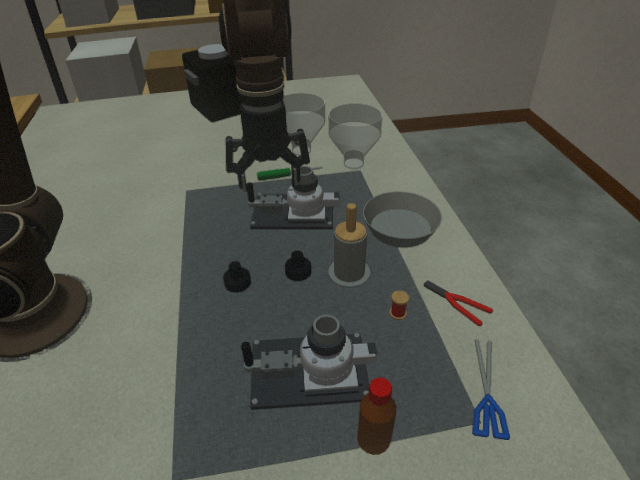

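Both heads are present: left at scene (366,297), right at (268,187). The brush top is at scene (284,232) and the caps at (363,232) and (326,255). In the side view the rims are at (305,175) and (326,325).

```bash
python3 - <<'E'
from h import *
pts={'scene':dict(rimL=(366,297,.128),rimR=(268,187,.128),postL=(415,289,.09),postR=(307,181,.09),brush=(284,232,.183),capA=(363,232,.055),capB=(326,255,.055),oil=(228,161,.155),spool=(238,248,.05)),
'side':dict(rimL=(305,175,.128),rimR=(326,325,.128),postL=(250,186,.09),postR=(247,345,.09),brush=(351,207,.183),capA=(236,265,.055),capB=(298,255,.055),oil=(381,386,.155),spool=(400,296,.05))}
for n in pts:
    for k,(u,v,z) in pts[n].items(): print(n,k,onplane(n,(u,v),z)[0].round(3))
# depth: circle centres of high points near
for n in pts:
    D=np.load(f'pics/{n}0.npz');P=cloud(n,D['d'])
    for k,c in dict(rimL=None,rimR=None,postL=None,postR=None,brush=None,capA=None,capB=None).items():
        u,v,z=pts[n][k];c=onplane(n,(u,v),z)[0]
        m=(np.hypot(P[...,0]-c[0],P[...,1]-c[1])<.03)&(P[...,2]>z-.006)&(P[...,2]<z+.01)
        q=P[m];
        if len(q): print(n,k,len(q),q.min(0).round(3),q.max(0).round(3),((q.min(0)+q.max(0))/2).round(3))
E
```

```text
scene rimL [0.622 0.228 0.128]
scene rimR [ 0.587 -0.235  0.128]
scene postL [0.492 0.259 0.09 ]
scene postR [ 0.454 -0.233  0.09 ]
scene brush [ 0.681 -0.003  0.183]
scene capA [0.438 0.011 0.055]
scene capB [0.573 0.019 0.055]
scene oil [ 0.632 -0.382  0.155]
scene spool [ 0.745 -0.147  0.05 ]
side rimL [0.62  0.208 0.128]
side rimR [ 0.58  -0.247  0.128]
side postL [0.488 0.248 0.09 ]
side postR [ 0.448 -0.232  0.09 ]
side brush [ 0.677 -0.012  0.183]
side capA [0.437 0.007 0.055]
side capB [0.57  0.012 0.055]
side oil [ 0.629 -0.39   0.155]
side spool [ 0.748 -0.142  0.05 ]
scene rimL 144 [0.6   0.208 0.122] [0.645 0.251 0.133] [0.623 0.23  0.128]
scene rimR 77 [ 0.562 -0.264  0.122] [ 0.605 -0.222  0.132] [ 0.584 -0.243  0.127]
scene postL 39 [0.483 0.25  0.084] [0.499 0.265 0.093] [0.491 0.258 0.089]
scene postR 17 [ 0.445 -0.241  0.084] [ 0.457 -0.223  0.093] [ 0.451 -0.232  0.089]
scene brush 47 [ 0.672 -0.016  0.178] [0.69  0.004 0.188] [ 0.681 -0.006  0.183]
scene capA 58 [ 0.424 -0.003  0.049] [0.45  0.022 0.06 ] [0.437 0.01  0.054]
scene capB 66 [0.559 0.001 0.049] [0.583 0.03  0.059] [0.571 0.016 0.054]
side rimL 48 [0.608 0.203 0.122] [0.64  0.233 0.132] [0.624 0.218 0.127]
side rimR 288 [ 0.557 -0.269  0.122] [ 0.601 -0.224  0.132] [ 0.579 -0.247  0.127]
side postL 28 [0.478 0.246 0.084] [0.493 0.262 0.094] [0.486 0.254 0.089]
side postR 72 [ 0.438 -0.241  0.084] [ 0.453 -0.225  0.093] [ 0.446 -0.233  0.089]
side brush 65 [ 0.668 -0.021  0.177] [ 0.687 -0.001  0.186] [ 0.678 -0.011  0.182]
side capA 105 [ 0.42  -0.005  0.049] [0.446 0.02  0.06 ] [0.433 0.007 0.055]
side capB 102 [0.555 0.003 0.049] [0.58  0.027 0.06 ] [0.567 0.015 0.055]
```

```bash
python3 -m handwheel '[[[0,0,0],[229,97,-60],0],[[0,0,0],[229,97,-60],0],[[0,0,0],[229,97,-60],0],[[0,0,0],[229,97,-60],0],[[0,0,0],[229,97,-60],0],[[0,0,0],[229,97,-60],0],[[0,0,0],[229,97,-60],0],[[0,0,0],[229,97,-60],0]]'
python3 - <<'E'
from h import *
st=read_state();i,d=capture('wrist');save('w1.png',i);np.savez('pics/w1.npz',i=i,d=d,p=st['position'],R=st['eef_rot']);print(st['position'])
E
python3 -m handwheel '[[[0,0,0],[-238,30,0],0],[[0,0,0],[-238,30,0],0],[[0,0,0],[-238,30,0],0],[[0,0,0],[-238,30,0],0],[[0,0,0],[-238,30,0],0],[[0,0,0],[-238,30,0],0],[[0,0,0],[-475,-41,0],0],[[0,0,0],[-475,-41,0],0],[[0,0,0],[-475,-41,0],0],[[0,0,0],[-475,-41,0],0],[[0,0,0],[-475,-41,0],0],[[0,0,0],[-475,-41,0],0],[[0,0,0],[-475,-41,0],0]]'
python3 - <<'E'
from h import *
st=read_state();i,d=capture('wrist');save('w2.png',i);np.savez('pics/w2.npz',i=i,d=d,p=st['position'],R=st['eef_rot']);print(st['position'])
E
```

```text
time_s: 1.1
position: [0.6216, 0.2275, 0.2623]
eef_rot: [[0.002, 1.0, 0.0], [1.0, -0.002, -0.0], [-0.0, 0.0, -1.0]]
wrist_force: [-0.5, -1.4, 0.0]
opening: 0.0851
grasp_force: 0.0
[0.62161886 0.22753836 0.26226754]
time_s: 2.78
position: [0.5816, -0.2441, 0.262]
eef_rot: [[-0.003, 1.0, 0.0], [1.0, 0.003, 0.0], [0.0, 0.0, -1.0]]
wrist_force: [0.4, -0.0, -0.1]
opening: 0.0855
grasp_force: 0.0
[ 0.58161157 -0.24412102  0.26196643]
```

View pics/w1.png

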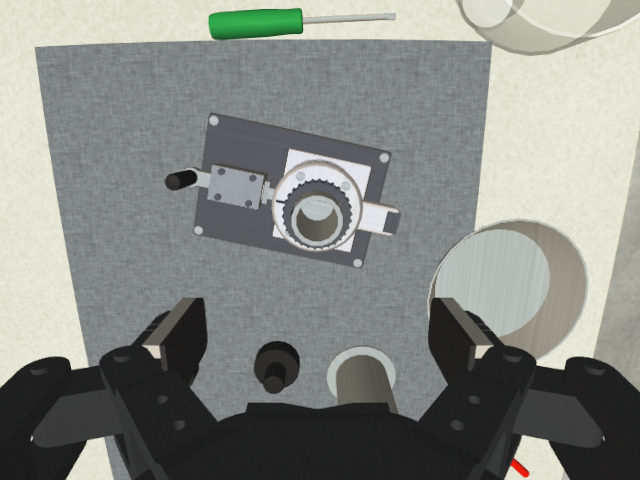

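View pics/w2.png

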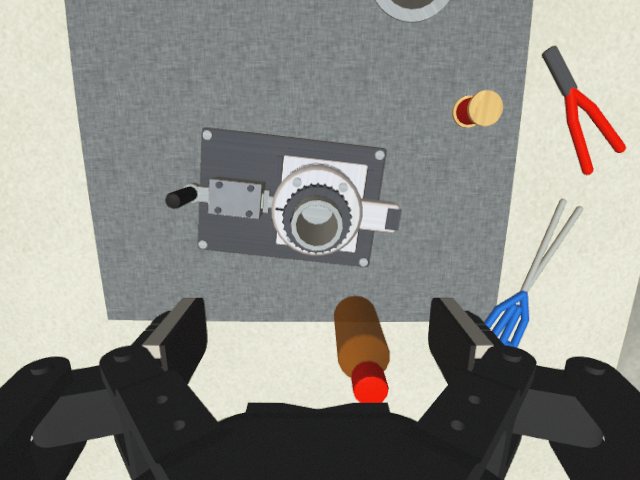

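In w1 the left rim is at about (318,221) and the post top at (174,181). In w2 the right rim is at about (318,226) and the post top at (174,200); both stands are clear of obstacles.

```bash
python3 - <<'E'
from h import *
for f,(ru,rv),(pu,pv) in [('w1',(318,221),(174,181)),('w2',(318,226),(174,201))]:
    D=np.load(f'pics/{f}.npz');st=dict(position=D['p'],eef_rot=D['R']);P=cloud('wrist',D['d'],st)
    for n,(u,v),z,r in [('rim',(ru,rv),.128,.03),('post',(pu,pv),.09,.02)]:
        c=onplane('wrist',(u,v),z,st)[0]
        m=(np.hypot(P[...,0]-c[0],P[...,1]-c[1])<r)&(abs(P[...,2]-z)<.004)
        q=P[m]; vv,uu=np.nonzero(m)
        (x,y),rr=cv2.minEnclosingCircle(np.c_[uu,vv].astype(np.float32))
        e=onplane('wrist',(x,y),z,st)[0]
        print(f,n,'click',c.round(4),'n',len(q),'mid',((q.min(0)+q.max(0))/2).round(4),'ext',np.ptp(q,0).round(4),'circ',e.round(4),'zmed',np.median(q[:,2]).round(4))
E
```

```text
w1 rim click [0.6219 0.2284 0.128 ] n 808 mid [0.6203 0.2288 0.127 ] ext [0.0436 0.0432 0.0057] circ [0.6203 0.2295 0.128 ] zmed 0.1276
w1 post click [0.4892 0.2584 0.09  ] n 232 mid [0.4875 0.2572 0.089 ] ext [0.0148 0.0151 0.0057] circ [0.4879 0.2577 0.09  ] zmed 0.0896
w2 rim click [ 0.5819 -0.2475  0.128 ] n 822 mid [ 0.5802 -0.2465  0.127 ] ext [0.0438 0.043  0.0059] circ [ 0.5802 -0.2462  0.128 ] zmed 0.1276
w2 post click [ 0.4474 -0.2323  0.09  ] n 226 mid [ 0.4457 -0.2318  0.0891] ext [0.015  0.0154 0.006 ] circ [ 0.447  -0.2314  0.09  ] zmed 0.0897
```

```bash
python3 -m handwheel '[[[0,0,0],[238,98,0],0],[[0,0,0],[238,98,0],0],[[0,0,0],[238,98,0],0],[[0,0,0],[238,98,0],0],[[0,0,0],[238,98,0],0],[[0,0,0],[238,98,0],0],[[0,0,0],[238,98,0],0],[[0,0,0],[238,98,0],0]]'
python3 - <<'E'
from h import *
st=read_state();i,d=capture('wrist');P=cloud('wrist',d,st);print(st['position'])
save('w3.png',i)
m=(np.hypot(P[...,0]-.679,P[...,1]+.008)<.03)&(abs(P[...,2]-.183)<.005);q=P[m];vv,uu=np.nonzero(m)
print(len(q),((q.min(0)+q.max(0))/2).round(4),np.ptp(q,0).round(4))
if len(q):
    (x,y),r=cv2.minEnclosingCircle(np.c_[uu,vv].astype(np.float32));print(x,y,r,onplane('wrist',(x,y),.183,st))
E
```

```text
time_s: 3.82
position: [0.6786, -0.0094, 0.2623]
eef_rot: [[0.002, 1.0, 0.001], [1.0, -0.002, -0.0], [-0.0, 0.001, -1.0]]
wrist_force: [1.1, 0.1, 0.4]
opening: 0.0853
grasp_force: 0.0
[ 0.67862394 -0.00944492  0.26229779]
582 [ 0.6789 -0.008   0.1813] [0.0183 0.0182 0.0066]
318.0714416503906 235.5 13.845096588134766 [[ 0.67900576 -0.00727135  0.183     ]]
```

```bash
python3 -m handwheel '[[[0,0,0],[1,0,50],0],[[0,0,0],[1,0,100],0],[[0,0,0],[1,0,129],0],[[0,0,0],[1,0,129],0],[[0,0,0],[1,0,129],0.5],[[0,0,0],[1,0,129],1],[[0,0,0],[1,0,129],1],[[0,0,0],[1,0,129],1],[[0,0,0],[1,0,129],1],[[0,0,0],[1,0,129],1],[[0,0,0],[1,0,129],1],[[0,0,0],[1,0,129],1]]' 60
```

```text
time_s: 5.38
position: [0.6794, -0.007, 0.1339]
eef_rot: [[-0.0, 1.0, 0.002], [1.0, 0.0, -0.0], [-0.0, 0.002, -1.0]]
wrist_force: [-1.5, -0.3, 5.0]
opening: 0.0176
grasp_force: 58.8
```

```bash
python3 -m handwheel '[[[0,0,0],[0,0,-50],1],[[0,0,0],[0,0,-100],1],[[0,0,0],[0,0,-150],1],[[0,0,0],[0,0,-160],1],[[0,0,0],[50,-12,-160],1],[[0,0,0],[100,-24,-160],1],[[0,0,0],[150,-36,-160],1],[[0,0,0],[200,-48,-160],1],[[0,0,0],[236,-58,-160],1],[[0,0,0],[236,-58,-160],1],[[0,0,0],[236,-58,-160],1],[[0,0,0],[236,-58,-160],1],[[0,0,0],[236,-58,-160],1]]'
python3 - <<'E'
from h import *
print(read_state()['position'])
a=[]
for n in ['scene','side']:
    i,d=capture(n);P=cloud(n,d);a.append(cv2.resize(i[120:380,180:480] if n=='scene' else i[60:260,200:440],(400,300)))
    for lo,hi in [(.165,.25),(.1,.14)]:
        m=(np.hypot(P[...,0]-.621,P[...,1]-.229)<.04)&(P[...,2]>lo)&(P[...,2]<hi);q=P[m]
        print(n,lo,len(q),((q.min(0)+q.max(0))/2).round(4),q.min(0).round(3),q.max(0).round(3))
save('b1.png',np.hstack(a))
E
```

```text
time_s: 7.0
position: [0.6214, 0.2279, 0.2927]
eef_rot: [[0.002, 1.0, -0.0], [1.0, -0.002, -0.0], [-0.0, -0.0, -1.0]]
wrist_force: [0.2, 0.7, -1.2]
opening: 0.0181
grasp_force: 59.0
[0.62135477 0.22793066 0.29270485]
scene 0.165 416 [0.6249 0.2286 0.2064] [0.611 0.214 0.167] [0.639 0.243 0.246]
scene 0.1 532 [0.6238 0.2305 0.116 ] [0.594 0.199 0.1  ] [0.654 0.262 0.132]
side 0.165 449 [0.6197 0.2245 0.2085] [0.604 0.207 0.167] [0.635 0.242 0.25 ]
side 0.1 424 [0.6199 0.2234 0.1152] [0.588 0.196 0.1  ] [0.652 0.251 0.13 ]
```

View pics/b1.png

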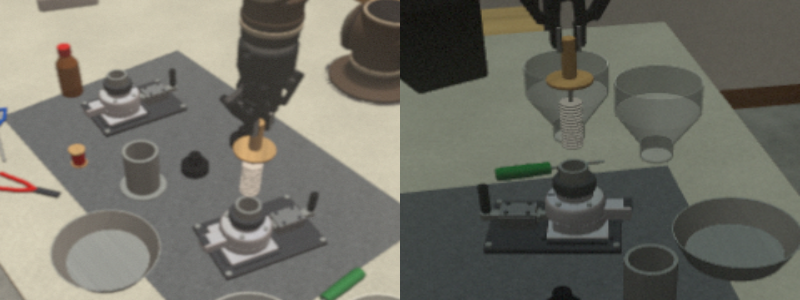

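```bash
python3 -m handwheel '[[[0,0,0],[1,-0.5,25],1],[[0,0,0],[1,-0.5,40],1],[[0,0,0],[1,-0.5,55],1],[[0,0,0],[1,-0.5,70],1],[[0,0,0],[1,-0.5,85],1],[[0,0,0],[1,-0.5,100],1],[[0,0,0],[1,-0.5,115],1],[[0,0,0],[1,-0.5,122],1],[[0,0,0],[1,-0.5,122],1]]'
python3 -m handwheel '[[[0,0,0],[0,0,2],1],[[0,0,0],[0,0,4],1],[[0,0,0],[0,0,4],1],[[0,0,0],[0,0,4],1]]'
```

```text
time_s: 8.22
position: [0.6202, 0.2299, 0.1703]
eef_rot: [[0.0, 1.0, -0.001], [1.0, -0.0, -0.0], [-0.0, -0.001, -1.0]]
wrist_force: [-0.1, 0.6, -1.1]
opening: 0.0176
grasp_force: 59.0
time_s: 8.72
position: [0.6205, 0.23, 0.167]
eef_rot: [[-0.0, 1.0, 0.0], [1.0, 0.0, 0.0], [0.0, 0.0, -1.0]]
wrist_force: [0.2, -0.2, -0.6]
opening: 0.0179
grasp_force: 59.0
```

```bash
python3 -m handwheel '[[[0,0,0],[0,0,1],1],[[0,0,0],[0,0,1.5],1],[[0,0,0],[0,0,1.5],1]]'
python3 -m handwheel '[[[0,0,0],[0,0,0.8],1],[[0,0,0],[0,0,1.5],1],[[0,0,0],[0,0,1.5],1]]'
```

```text
time_s: 9.1
position: [0.621, 0.2302, 0.1668]
eef_rot: [[-0.0, 1.0, 0.002], [1.0, 0.0, 0.001], [0.001, 0.002, -1.0]]
wrist_force: [-1.2, 0.3, 5.5]
opening: 0.0178
grasp_force: 58.4
time_s: 9.48
position: [0.6213, 0.2304, 0.1668]
eef_rot: [[-0.0, 1.0, 0.004], [1.0, 0.0, 0.002], [0.002, 0.004, -1.0]]
wrist_force: [-1.6, -0.3, 11.2]
opening: 0.0177
grasp_force: 59.4
```

```bash
python3 -m handwheel '[[[0,0,0],[0,0,-40],1],[[0,0,0],[0,0,-82],1],[[0,0,0],[0,0,-82],1],[[0,0,0],[0,0,-50],1],[[0,0,0],[0,0,-20],1],[[0,0,0],[0,0,-5],1],[[0,0,0],[0,0,-1],1],[[0,0,0],[0,0,-0.5],1],[[0,0,0],[0,0,-0.5],1],[[0,0,0],[0,0,-40],1],[[0,0,0],[0,0,-82],1],[[0,0,0],[0,0,-82],1],[[0,0,0],[0,0,-50],1],[[0,0,0],[0,0,-20],1],[[0,0,0],[0,0,-5],1],[[0,0,0],[0,0,-1],1],[[0,0,0],[0,0,-0.5],1],[[0,0,0],[0,0,-0.5],1]]'
python3 -m handwheel '[[[0,0,0],[0,0,-40],1],[[0,0,0],[0,0,-82],1],[[0,0,0],[0,0,-82],1],[[0,0,0],[0,0,-50],1],[[0,0,0],[0,0,-20],1],[[0,0,0],[0,0,-5],1],[[0,0,0],[0,0,-1],1],[[0,0,0],[0,0,-0.5],1],[[0,0,0],[0,0,-0.5],1]]'
```

```text
time_s: 11.72
position: [0.6207, 0.2303, 0.1668]
eef_rot: [[-0.0, 1.0, 0.003], [1.0, 0.0, 0.001], [0.001, 0.003, -1.0]]
wrist_force: [-3.0, -0.2, 10.1]
opening: 0.0179
grasp_force: 60.5
time_s: 12.85
position: [0.6206, 0.2303, 0.1668]
eef_rot: [[-0.0, 1.0, 0.002], [1.0, 0.0, 0.001], [0.001, 0.002, -1.0]]
wrist_force: [-2.7, -0.4, 7.9]
opening: 0.0179
grasp_force: 60.3
```

```bash
python3 -m handwheel '[[[0,0,0],[0,0,-50],1],[[0,0,0],[0,0,-100],1],[[0,0,0],[0,0,-130],1],[[0,0,0],[-50,-4,-130],1],[[0,0,0],[-105,-9,-130],1],[[0,0,0],[-160,-14,-130],1],[[0,0,0],[-215,-18,-130],1],[[0,0,0],[-270,-22,-130],1],[[0,0,0],[-325,-27,-130],1],[[0,0,0],[-380,-31,-130],1],[[0,0,0],[-435,-36,-130],1],[[0,0,0],[-476,-39.5,-130],1],[[0,0,0],[-476,-39.5,-130],1],[[0,0,0],[-476,-39.5,-130],1],[[0,0,0],[-476,-39.5,-130],1],[[0,0,0],[-476,-39.5,-130],1]]'
python3 - <<'E'
from h import *
print(read_state()['position'])
a=[]
for n in ['scene','side']:
    i,d=capture(n);P=cloud(n,d)
    for lo,hi in [(.165,.24),(.1,.14)]:
        m=(np.hypot(P[...,0]-.581,P[...,1]+.246)<.04)&(P[...,2]>lo)&(P[...,2]<hi);q=P[m]
        print(n,lo,len(q),((q.min(0)+q.max(0))/2).round(4),q.min(0).round(3),q.max(0).round(3))
E
```

```text
time_s: 14.85
position: [0.5812, -0.2449, 0.2951]
eef_rot: [[-0.002, 1.0, 0.0], [1.0, 0.002, -0.0], [-0.0, 0.0, -1.0]]
wrist_force: [0.2, -0.4, -1.3]
opening: 0.0177
grasp_force: 59.2
[ 0.58124915 -0.2448649   0.2950921 ]
scene 0.165 244 [ 0.5836 -0.2433  0.2051] [ 0.568 -0.257  0.17 ] [ 0.599 -0.23   0.24 ]
scene 0.1 318 [ 0.584  -0.2423  0.1164] [ 0.553 -0.271  0.1  ] [ 0.615 -0.214  0.133]
side 0.165 636 [ 0.5789 -0.2524  0.2056] [ 0.564 -0.263  0.171] [ 0.594 -0.242  0.24 ]
side 0.1 993 [ 0.5798 -0.2513  0.1159] [ 0.548 -0.278  0.1  ] [ 0.611 -0.224  0.132]
```

```bash
python3 -m handwheel '[[[0,0,0],[0,0,25],1],[[0,0,0],[0,0,40],1],[[0,0,0],[0,0,55],1],[[0,0,0],[0,0,70],1],[[0,0,0],[0,0,85],1],[[0,0,0],[0,0,100],1],[[0,0,0],[0,0,115],1],[[0,0,0],[0,0,125],1],[[0,0,0],[0,0,129],1],[[0,0,0],[0,0,130],1],[[0,0,0],[0,0,130],1]]'
python3 -m handwheel '[[[0,0,0],[0,0,-40],1],[[0,0,0],[0,0,-82],1],[[0,0,0],[0,0,-82],1],[[0,0,0],[0,0,-50],1],[[0,0,0],[0,0,-20],1],[[0,0,0],[0,0,-5],1],[[0,0,0],[0,0,-1],1],[[0,0,0],[0,0,0],1],[[0,0,0],[0,0,0],1],[[0,0,0],[0,0,-40],1],[[0,0,0],[0,0,-82],1],[[0,0,0],[0,0,-82],1],[[0,0,0],[0,0,-50],1],[[0,0,0],[0,0,-20],1],[[0,0,0],[0,0,-5],1],[[0,0,0],[0,0,-1],1],[[0,0,0],[0,0,0],1],[[0,0,0],[0,0,0],1]]'
python3 -m handwheel '[[[0,0,0],[0,0,-40],1],[[0,0,0],[0,0,-82],1],[[0,0,0],[0,0,-82],1],[[0,0,0],[0,0,-50],1],[[0,0,0],[0,0,-20],1],[[0,0,0],[0,0,-5],1],[[0,0,0],[0,0,-1],1],[[0,0,0],[0,0,0],1],[[0,0,0],[0,0,0],1]]'
```

```text
time_s: 16.32
position: [0.5814, -0.2464, 0.1669]
eef_rot: [[0.0, 1.0, 0.003], [1.0, -0.0, -0.002], [-0.002, 0.003, -1.0]]
wrist_force: [-2.2, 0.2, 6.9]
opening: 0.0183
grasp_force: 60.2
time_s: 18.58
position: [0.5812, -0.2463, 0.1668]
eef_rot: [[0.0, 1.0, 0.002], [1.0, -0.0, -0.001], [-0.001, 0.002, -1.0]]
wrist_force: [-2.9, 0.1, 8.4]
opening: 0.0176
grasp_force: 60.4
time_s: 19.7
position: [0.5812, -0.2464, 0.1668]
eef_rot: [[0.0, 1.0, 0.002], [1.0, -0.0, -0.001], [-0.001, 0.002, -1.0]]
wrist_force: [-3.0, 0.6, 7.4]
opening: 0.0178
grasp_force: 60.4
```

```bash
python3 -m handwheel '[[[0,0,0],[0,0,-50],1],[[0,0,0],[0,0,-100],1],[[0,0,0],[0,0,-130],1],[[0,0,0],[50,20,-130],1],[[0,0,0],[100,41,-130],1],[[0,0,0],[150,62,-130],1],[[0,0,0],[200,82,-130],1],[[0,0,0],[238.5,98,-130],1],[[0,0,0],[238.5,98,-130],1],[[0,0,0],[238.5,98,-130],1],[[0,0,0],[238.5,98,-130],1],[[0,0,0],[238.5,98,-90],1],[[0,0,0],[238.5,98,-60],1],[[0,0,0],[238.5,98,-30],1],[[0,0,0],[238.5,98,0],1],[[0,0,0],[238.5,98,20],1],[[0,0,0],[238.5,98,28],1],[[0,0,0],[238.5,98,30],1],[[0,0,0],[238.5,98,30],1],[[0,0,0],[238.5,98,30],1]]'
```

```text
time_s: 22.2
position: [0.6795, -0.0076, 0.1358]
eef_rot: [[0.0, 1.0, 0.002], [1.0, -0.0, -0.0], [-0.0, 0.002, -1.0]]
wrist_force: [0.1, -0.4, -0.7]
opening: 0.0181
grasp_force: 59.3
```

```bash
python3 -m handwheel '[[[0,0,0],[0,0,1.5],1],[[0,0,0],[0,0,2],1],[[0,0,0],[0,0,2],0.6],[[0,0,0],[0,0,2],0.2],[[0,0,0],[0,0,2],0],[[0,0,0],[0,0,2],0],[[0,0,0],[0,0,-40],0],[[0,0,0],[0,0,-90],0],[[0,0,0],[0,0,-138],0],[[0,0,0],[0,0,-138],0]]'
python3 -m handwheel '[[[0,0,-0.18],[50,-36,0],0],[[0,0,-0.36],[100,-72,0],0],[[0,0,-0.54],[150,-108,0],0],[[0,0,-0.72],[200,-144,0],0],[[0,0,-0.9],[265,-191,0],0],[[0,0,-1.08],[265,-191,0],0],[[0,0,-1.26],[265,-191,0],0],[[0,0,-1.44],[265,-191,0],0],[[0,0,-1.62],[265,-191,0],0],[[0,0,-1.8],[265,-191,0],0],[[0,0,-1.98],[265,-191,0],0],[[0,0,-2.16],[265,-191,0],0],[[0,0,-2.34],[265,-191,0],0],[[0,0,-2.52],[265,-191,0],0],[[0,0,-2.7],[265,-191,0],0],[[0,0,-2.88],[265,-191,0],0],[[0,0,-2.93],[265,-191,0],0],[[0,0,-2.93],[265,-191,0],0],[[0,0,-2.93],[265,-191,0],0]]'
python3 - <<'E'
from h import *
s=read_state();print(s['joint_pos'].round(1),s['position'])
a=[]
i,d=capture('scene');P=cloud('scene',d);j,e=capture('side')
m=(np.hypot(P[...,0]-.681,P[...,1]+.006)<.03)&(P[...,2]>.16)&(P[...,2]<.2);q=P[m];print('brush',len(q),q.min(0),q.max(0))
save('c1.png',np.hstack([cv2.resize(i[140:380,180:480],(400,320)),cv2.resize(j[120:390,180:480],(400,320))]))
E
```

```text
time_s: 23.45
position: [0.6804, -0.0075, 0.2777]
eef_rot: [[-0.0, 1.0, 0.008], [1.0, 0.0, -0.0], [-0.0, 0.008, -1.0]]
wrist_force: [0.6, 0.1, -0.9]
opening: 0.0854
grasp_force: 0.0
time_s: 25.82
position: [0.4878, 0.2574, 0.2723]
eef_rot: [[-0.211, -0.978, -0.001], [-0.978, 0.211, -0.0], [0.0, 0.001, -1.0]]
wrist_force: [0.3, 0.2, -0.0]
opening: 0.0852
grasp_force: 0.0
[ 27.8  10.9  11.   90.1   0.  -50. ] [0.48782645 0.25742126 0.27229764]
brush 92 [ 0.67166624 -0.01779496  0.16010366] [0.69099289 0.00284065 0.18636741]
```

View pics/c1.png

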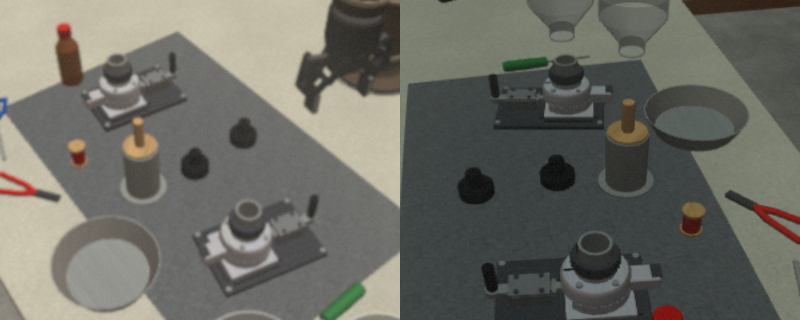

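```bash
python3 -m handwheel '[[[0,0,0],[0,0,55],0],[[0,0,0],[0,0,110],0],[[0,0,0],[0,0,165],0],[[0,0,0],[0,0,200],0],[[0,0,0],[0,0,213],0],[[0,0,0],[0,0,213],0],[[0,0,0],[0,0,213],0.4],[[0,0,0],[0,0,213],0.7],[[0,0,0],[0,0,213],1],[[0,0,0],[0,0,213],1],[[0,0,0],[0,0,213],1],[[0,0,0],[0,0,213],1],[[0,0,0],[0,0,213],1]]' 30
python3 -m handwheel '[[[0,0,0],[0,-3,0],1],[[0,0,0],[0,-6,0],1],[[0,0,0],[0,-9,0],1],[[0,0,0],[0,-11,0],1],[[0,0,0],[0,-12,0],1],[[0,0,0],[0,-12,0],1]]'
```

```text
time_s: 27.55
position: [0.4882, 0.2576, 0.06]
eef_rot: [[-0.21, -0.978, 0.0], [-0.978, 0.21, 0.0], [-0.0, -0.0, -1.0]]
wrist_force: [0.6, -0.4, 1.5]
opening: 0.0
grasp_force: 1.0
time_s: 28.3
position: [0.4999, 0.2553, 0.0605]
eef_rot: [[-0.21, -0.978, 0.0], [-0.978, 0.21, 0.001], [-0.001, -0.0, -1.0]]
wrist_force: [-1.8, 1.0, 5.4]
opening: -0.0
grasp_force: 2.9
```

```bash
python3 - <<'E'
from h import *
s=read_state()
i,d=capture('wrist');save('d1.png',np.hstack([cv2.resize(capture('side')[0][120:270,180:380],(400,300)),cv2.resize(i,(400,300))]))
E
```

```text
(no output)
```

View pics/d1.png

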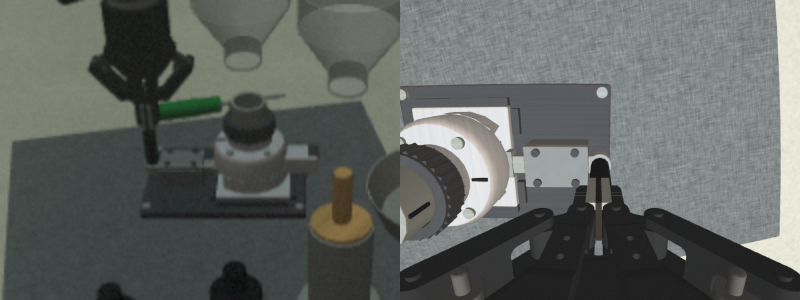

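```bash
python3 - <<'E'
from h import *
s=read_state();print(s['position'])
i,d=capture('wrist');P=cloud('wrist',d,s)
save('d2.png',cv2.resize(i[200:440,380:600],(733,800))[:600])
for a,b in [(.08,.095),(.06,.08),(.045,.06),(.034,.045)]:
    m=(np.hypot(P[...,0]-.49,P[...,1]-.25)<.04)&(P[...,2]>a)&(P[...,2]<b);q=P[m];vv,uu=np.nonzero(m)
    if len(q):print(a,len(q),q.min(0).round(3),q.max(0).round(3),uu.min(),uu.max(),vv.min(),vv.max())
print(project('wrist',[[.488,.2575,.09],[.50,.255,.09],s['position']],s))
E
```

```text
[0.49989726 0.25531155 0.06050576]
0.08 142 [0.488 0.243 0.08 ] [0.504 0.256 0.095] 301 344 279 296
0.06 445 [0.491 0.247 0.06 ] [0.506 0.257 0.08 ] 304 338 264 294
0.045 539 [0.491 0.234 0.045] [0.526 0.267 0.06 ] 273 336 238 299
0.034 2797 [0.489 0.23  0.034] [0.53  0.268 0.045] 258 337 230 298
[[347.06743802 305.37264642]
 [317.43654851 305.60151384]
 [317.65725844 280.64233594]]
```

View pics/d2.png

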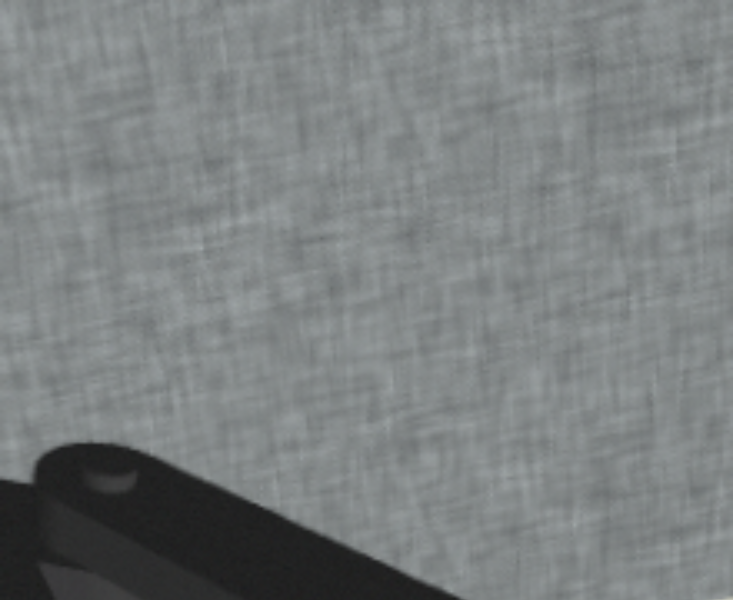

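```bash
python3 -m handwheel '[[[0,0,0],[0,0,0],0.5],[[0,0,0],[0,0,0],0],[[0,0,0],[0,0,0],0],[[0,0,0],[0,0,0],0]]'
python3 - <<'E'
from h import *
s=read_state();print(s['position'])
i,d=capture('wrist');P=cloud('wrist',d,s)
save('d3.png',i[120:480,100:540])
for a,b in [(.08,.095),(.06,.08),(.045,.06),(.034,.045)]:
    m=(np.hypot(P[...,0]-.49,P[...,1]-.25)<.03)&(P[...,2]>a)&(P[...,2]<b);q=P[m];vv,uu=np.nonzero(m)
    if len(q):print(a,len(q),q.min(0).round(3),q.max(0).round(3),uu.min(),uu.max(),vv.min(),vv.max())
print(project('wrist',[[.488,.2575,.09],[.50,.255,.09],s['position']],s))
E
```

```text
time_s: 28.95
position: [0.4995, 0.2549, 0.0595]
eef_rot: [[-0.21, -0.978, -0.001], [-0.978, 0.21, -0.0], [0.0, 0.0, -1.0]]
wrist_force: [-1.1, -0.0, -0.1]
opening: 0.0722
grasp_force: 0.0
[0.49953231 0.25485338 0.05947199]
0.08 1224 [0.491 0.247 0.08 ] [0.507 0.262 0.092] 300 338 281 322
0.06 481 [0.491 0.247 0.06 ] [0.507 0.257 0.08 ] 301 337 266 296
0.045 356 [0.491 0.233 0.045] [0.518 0.256 0.06 ] 276 334 238 278
0.034 1658 [0.489 0.232 0.034] [0.52  0.27  0.045] 277 336 232 299
[[346.65882117 307.49555994]
 [316.86365245 307.73843733]
 [317.65709641 280.6413414 ]]
```

View pics/d3.png

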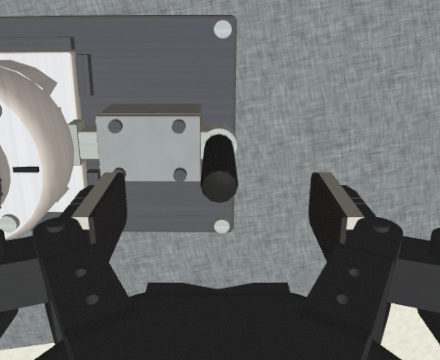

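```bash
python3 -m handwheel '[[[0,0,0],[0,0,0],0.3],[[0,0,0],[0,0,0],0.6],[[0,0,0],[0,0,0],0.6],[[0,0,0],[0,0,0],0.75],[[0,0,0],[0,0,0],0.75],[[0,0,0],[0,0,0],0.75],[[0,0,0],[0,0,0],0.75]]' 60
python3 -m handwheel '[[[0,0,0],[0,0,0],0.85],[[0,0,0],[0,0,0],0.85],[[0,0,0],[0,0,0],0.85]]'
python3 -m handwheel '[[[0,0,0],[0,-1,0],0.85],[[0,0,0],[0,-2,0],0.85],[[0,0,0],[0,-3,0],0.85],[[0,0,0],[0,-3,0],0.85]]'
```

```text
time_s: 29.88
position: [0.4997, 0.255, 0.0598]
eef_rot: [[-0.21, -0.978, -0.0], [-0.978, 0.21, 0.0], [0.0, 0.0, -1.0]]
wrist_force: [-0.3, 0.2, -0.2]
opening: 0.0213
grasp_force: 0.0
time_s: 30.25
position: [0.5002, 0.2551, 0.0602]
eef_rot: [[-0.21, -0.978, 0.001], [-0.978, 0.21, 0.0], [-0.0, -0.001, -1.0]]
wrist_force: [1.3, -0.5, 2.7]
opening: 0.0131
grasp_force: 1.4
time_s: 30.75
position: [0.5024, 0.2548, 0.0606]
eef_rot: [[-0.21, -0.978, -0.0], [-0.978, 0.21, 0.001], [-0.001, 0.0, -1.0]]
wrist_force: [-2.4, -0.2, 7.8]
opening: 0.0132
grasp_force: 4.0
```

```bash
python3 -m handwheel '[[[0,0,0],[0,-1,0],0.85],[[0,0,0],[0,-2,0],0.85],[[0,0,0],[0,-2,0],0.85],[[0,0,0],[0,-2,0],0.85]]'
python3 - <<'E'
from h import *
s=read_state();print(s['position'])
i,d=capture('wrist');P=cloud('wrist',d,s)
save('d4.png',i[180:420,200:440])
for a,b in [(.08,.095),(.06,.08),(.045,.06)]:
    m=(np.hypot(P[...,0]-.50,P[...,1]-.25)<.03)&(P[...,2]>a)&(P[...,2]<b);q=P[m];vv,uu=np.nonzero(m)
    if len(q):print(a,len(q),q.min(0).round(3),q.max(0).round(3),uu.min(),uu.max(),vv.min(),vv.max())
E
```

```text
time_s: 31.25
position: [0.5038, 0.2546, 0.0606]
eef_rot: [[-0.209, -0.978, -0.001], [-0.978, 0.209, 0.002], [-0.001, 0.001, -1.0]]
wrist_force: [-3.5, 1.1, 9.3]
opening: 0.0128
grasp_force: 4.6
[0.5038059  0.25455603 0.06064129]
0.08 1062 [0.489 0.241 0.08 ] [0.514 0.265 0.095] 285 350 280 331
0.06 454 [0.493 0.247 0.06 ] [0.509 0.257 0.08 ] 306 340 265 295
0.045 428 [0.493 0.232 0.045] [0.528 0.264 0.06 ] 272 339 235 295
```

View pics/d4.png

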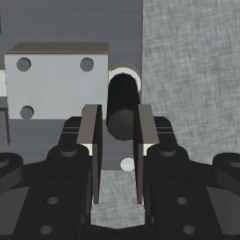

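```bash
python3 - <<'E'
from h import *
s=read_state();print(s['position'])
i,d=capture('wrist');P=cloud('wrist',d,s)
for u,v in [(285,287),(290,287),(296,287),(350,287),(346,287),(290,300),(350,300),(292,330),(322,302),(323,280),(297,300),(297,340),(297,370)]: print(u,v,P[v,u].round(4),i[v,u])
i,d=capture('side');Q=cloud('side',d)
m=(np.hypot(Q[...,0]-.504,Q[...,1]-.2546)<.045)&(Q[...,2]>.046)&(Q[...,2]<.16)
q=Q[m]
for a in np.arange(.046,.16,.01):
    t=q[(q[:,2]>=a)&(q[:,2]<a+.01)]
    if len(t):print(round(a,3),len(t),t.min(0).round(3),t.max(0).round(3))
E
```

```text
[0.50383927 0.25453265 0.06068437]
285 287 [0.514  0.2409 0.0968] [98 95 88]
290 287 [0.5121 0.2411 0.0973] [97 94 87]
296 287 [0.5098 0.2415 0.0975] [92 88 82]
350 287 [0.4894 0.2457 0.098 ] [102 101  95]
346 287 [0.4909 0.2455 0.0977] [98 94 88]
290 300 [0.511  0.2407 0.111 ] [97 95 88]
350 300 [0.4904 0.2456 0.1099] [96 94 86]
292 330 [0.5102 0.2445 0.1261] [102  99  93]
322 302 [0.5019 0.2535 0.089 ] [49 49 47]
323 280 [0.5    0.2471 0.0809] [25 27 24]
297 300 [0.5088 0.2416 0.11  ] [32 29 30]
297 340 [0.5093 0.2476 0.1273] [49 48 47]
297 370 [0.5119 0.2589 0.1263] [64 62 59]
0.046 43 [0.492 0.227 0.046] [0.547 0.264 0.056]
0.056 22 [0.492 0.242 0.057] [0.505 0.254 0.065]
0.066 17 [0.493 0.247 0.068] [0.507 0.254 0.075]
0.076 25 [0.492 0.245 0.077] [0.507 0.255 0.086]
0.086 29 [0.488 0.243 0.086] [0.512 0.264 0.096]
0.096 45 [0.482 0.239 0.096] [0.522 0.264 0.106]
0.106 47 [0.481 0.238 0.107] [0.523 0.26  0.116]
0.116 46 [0.481 0.24  0.116] [0.521 0.268 0.126]
0.126 51 [0.474 0.238 0.126] [0.526 0.261 0.136]
0.136 107 [0.461 0.232 0.136] [0.541 0.266 0.146]
0.146 123 [0.459 0.231 0.146] [0.543 0.274 0.156]
0.156 33 [0.46  0.233 0.156] [0.542 0.274 0.16 ]
```

```bash
python3 -m handwheel '[[[0,0,0],[0,2,0],0.5],[[0,0,0],[0,2,0],0.4],[[0,0,0],[0,2,0],0.4],[[0,0,0],[0,2,10],0.4],[[0,0,0],[0,2,20],0.4],[[0,0,0],[0,2,20],0.4],[[0,0,0],[0,2,20],0.8],[[0,0,0],[0,2,20],1],[[0,0,0],[0,2,20],1],[[0,0,0],[0,2,20],1],[[0,0,0],[0,2,20],1]]' 30
python3 -m handwheel '[[[0,0,0],[0,-1,0],1],[[0,0,0],[0,-2,0],1],[[0,0,0],[0,-2,0],1],[[0,0,0],[0,-2,0],1]]'
python3 -m handwheel '[[[0,0,0],[0,-1,0],1],[[0,0,0],[0,-1,0],1],[[0,0,0],[0,-1,0],1]]'
```

```text
time_s: 32.78
position: [0.5011, 0.2549, 0.0402]
eef_rot: [[-0.209, -0.978, -0.003], [-0.978, 0.209, 0.001], [-0.001, 0.003, -1.0]]
wrist_force: [-6.4, 2.1, 3.1]
opening: 0.0145
grasp_force: 29.3
time_s: 33.28
position: [0.5012, 0.2549, 0.0402]
eef_rot: [[-0.209, -0.978, -0.006], [-0.978, 0.209, 0.003], [-0.001, 0.006, -1.0]]
wrist_force: [-12.4, 1.9, 7.4]
opening: 0.0148
grasp_force: 29.9
time_s: 33.65
position: [0.5012, 0.2549, 0.0402]
eef_rot: [[-0.208, -0.978, -0.008], [-0.978, 0.208, 0.003], [-0.001, 0.008, -1.0]]
wrist_force: [-15.1, 3.1, 9.0]
opening: 0.0148
grasp_force: 30.2
```

```bash
python3 -m handwheel '[[[0,0,0],[0,3.5,0],1],[[0,0,0],[0,3.5,0],0.6],[[0,0,0],[0,3.5,0],0.2],[[0,0,0],[0,3.5,0],0],[[0,0,0],[0,3.5,-50],0],[[0,0,0],[0,3.5,-100],0],[[0,0,0],[0,3.5,-160],0],[[0,0,-0.18],[0,-40,-160],0],[[0,0,-0.36],[0,-80,-160],0],[[0,0,-0.54],[0,-119,-160],0],[[0,0,-0.72],[0,-119,-160],0],[[0,0,-0.9],[0,-119,-160],0],[[0,0,-1.08],[0,-119,-160],0],[[0,0,-1.26],[0,-119,-160],0],[[0,0,-1.44],[0,-119,-160],0],[[0,0,-1.62],[0,-119,-160],0],[[0,0,-1.8],[0,-119,-160],0],[[0,0,-1.8],[0,-119,-160],0],[[0,0,-1.8],[0,-119,-160],0]]'
python3 - <<'E'
from h import *
s=read_state();print(s['joint_pos'].round(1),s['position'])
i,d=capture('scene');P=cloud('scene',d)
i,d=capture('side');P=np.concatenate([P.reshape(-1,3),cloud('side',d).reshape(-1,3)])
R=np.array(s['eef_rot']);t=(P-s['position'])@R
t=t[(abs(t[:,0])<.05)&(abs(t[:,1])<.07)]
for a in np.arange(-.1,-.0,.005):
    k=t[(t[:,2]>=a)&(t[:,2]<a+.005)]
    if len(k):print(round(a,3),len(k),k.min(0)[:2].round(3),k.max(0)[:2].round(3),'near axis',int((abs(k[:,1])<.03).sum()))
E
```

```text
time_s: 36.02
position: [0.6221, 0.2286, 0.1997]
eef_rot: [[1.0, 0.014, -0.0], [0.014, -1.0, -0.0], [-0.0, 0.0, -1.0]]
wrist_force: [0.1, 0.3, 0.1]
opening: 0.0854
grasp_force: 0.0
[  20.2   22.8   17.8   84.9   -0.  -160.6] [0.62205957 0.22862281 0.19966084]
-0.1 115 [-0.014 -0.07 ] [0.016 0.07 ] near axis 0
-0.095 65 [-0.014 -0.063] [0.015 0.069] near axis 0
-0.09 28 [-0.015 -0.069] [0.015 0.066] near axis 0
-0.085 34 [-0.011 -0.057] [0.013 0.06 ] near axis 0
-0.08 63 [-0.012 -0.056] [0.014 0.059] near axis 0
-0.075 64 [-0.012 -0.056] [0.013 0.06 ] near axis 0
-0.07 66 [-0.012 -0.056] [0.014 0.061] near axis 0
-0.065 60 [-0.013 -0.056] [0.014 0.06 ] near axis 0
-0.06 75 [-0.013 -0.057] [0.013 0.059] near axis 0
-0.055 61 [-0.013 -0.056] [0.014 0.058] near axis 0
-0.05 41 [-0.012 -0.05 ] [0.013 0.051] near axis 0
-0.045 4 [-0.003  0.044] [0.003 0.048] near axis 0
```

```bash
python3 -m handwheel '[[[0,0,0],[-0.7,0.4,50],0],[[0,0,0],[-0.7,0.4,90],0],[[0,0,0],[-0.7,0.4,120],0],[[0,0,0],[-0.7,0.4,145],0],[[0,0,0],[-0.7,0.4,160],0],[[0,0,0],[-0.7,0.4,160],0],[[0,0,0],[-0.7,0.4,160],0.2],[[0,0,0],[-0.7,0.4,160],0.4],[[0,0,0],[-0.7,0.4,160],0.6],[[0,0,0],[-0.7,0.4,160],0.6],[[0,0,0],[-0.7,0.4,160],0.6],[[0,0,0],[-0.7,0.4,160],0.6]]' 50
python3 - <<'E'
from h import *
s=read_state();print(s['joint_pos'].round(1),s['position'],s['moment'])
E
```

```text
time_s: 37.62
position: [0.6221, 0.2289, 0.0416]
eef_rot: [[1.0, 0.018, 0.003], [0.018, -1.0, 0.001], [0.003, -0.001, -1.0]]
wrist_force: [-1.6, 2.1, 5.5]
opening: 0.061
grasp_force: 55.6
[  20.2   24.2   -0.2   65.5    0.  -160.8] [0.62214899 0.22892613 0.04160238] [ 0.18157174  0.2201359  -0.1158272 ]
```

```bash
python3 -m handwheel '[[[0,0,0.13],[0,0,0],0.6],[[0,0,0.26],[0,0,0],0.6],[[0,0,0.39],[0,0,0],0.6],[[0,0,0.52],[0,0,0],0.6],[[0,0,0.65],[0,0,0],0.6],[[0,0,0.78],[0,0,0],0.6],[[0,0,0.91],[0,0,0],0.6],[[0,0,1.04],[0,0,0],0.6],[[0,0,1.17],[0,0,0],0.6],[[0,0,1.3],[0,0,0],0.6],[[0,0,1.43],[0,0,0],0.6],[[0,0,1.56],[0,0,0],0.6],[[0,0,1.69],[0,0,0],0.6],[[0,0,1.82],[0,0,0],0.6],[[0,0,1.95],[0,0,0],0.6],[[0,0,2.08],[0,0,0],0.6],[[0,0,2.21],[0,0,0],0.6],[[0,0,2.34],[0,0,0],0.6],[[0,0,2.47],[0,0,0],0.6],[[0,0,2.6],[0,0,0],0.6]]'
python3 - <<'E'
from h import *
s=read_state();print(s['joint_pos'].round(1),s['moment'],s['tau'].round(2))
E
python3 -m handwheel '[[[0,0,0.1],[0,0,0],0.6],[[0,0,0.2],[0,0,0],0.6],[[0,0,0.3],[0,0,0],0.6],[[0,0,0.4],[0,0,0],0.6],[[0,0,0.5],[0,0,0],0.6],[[0,0,0.6],[0,0,0],0.6]]'
python3 - <<'E'
from h import *
s=read_state();print(s['joint_pos'].round(1),s['moment'],s['tau'].round(2))
E
```

```text
time_s: 40.12
position: [0.6204, 0.2284, 0.0415]
eef_rot: [[-0.849, -0.528, -0.0], [-0.528, 0.849, 0.0], [0.0, 0.0, -1.0]]
wrist_force: [-6.6, -0.2, 9.9]
opening: 0.061
grasp_force: 56.0
[ 20.2  24.1  -0.2  65.6   0.  -11.6] [-0.27368531  1.29323085  0.23912823] [ -1.62 -55.11  33.55  -2.83  -0.32  -0.84]
time_s: 40.88
position: [0.6203, 0.2289, 0.0416]
eef_rot: [[-0.999, 0.043, -0.0], [0.043, 0.999, 0.001], [0.0, 0.001, -1.0]]
wrist_force: [-6.7, 2.1, 9.2]
opening: 0.0611
grasp_force: 56.0
[20.2 24.1 -0.2 65.6  0.1 22.7] [-0.16913334  1.42339736  0.21059996] [ -2.83 -55.27  33.44  -2.79  -0.67  -0.6 ]
```

```bash
cat > m.py <<'E'
from h import *
s=read_state();print('q6',s['joint_pos'][5].round(2),'mz',s['moment'].round(2))
E
python3 -m handwheel '[[[0,0,0.1],[0,0,0],0.6],[[0,0,0.2],[0,0,0],0.6],[[0,0,0.25],[0,0,0],0.6],[[0,0,0.25],[0,0,0],0.6]]'; python3 m.py
python3 -m handwheel '[[[0,0,0.08],[0,0,0],0.6],[[0,0,0.15],[0,0,0],0.6],[[0,0,0.15],[0,0,0],0.6]]'; python3 m.py
```

```text
time_s: 41.38
position: [0.6202, 0.2291, 0.0415]
eef_rot: [[-0.958, 0.286, -0.0], [0.286, 0.958, 0.001], [0.001, 0.001, -1.0]]
wrist_force: [-6.5, 2.6, 8.9]
opening: 0.0611
grasp_force: 56.1
q6 36.87 mz [-0.08  1.5  -0.02]
time_s: 41.75
position: [0.6203, 0.2292, 0.0415]
eef_rot: [[-0.905, 0.426, -0.0], [0.426, 0.905, 0.002], [0.001, 0.001, -1.0]]
wrist_force: [-7.4, 3.6, 9.8]
opening: 0.061
grasp_force: 56.0
q6 45.47 mz [ 0.    1.54 -0.07]
```

```bash
python3 -m handwheel '[[[0,0,0.08],[0,0,0],0.6],[[0,0,0.16],[0,0,0],0.6],[[0,0,0.2],[0,0,0],0.6]]'; python3 m.py
python3 -m handwheel '[[[0,0,0.08],[0,0,0],0.6],[[0,0,0.16],[0,0,0],0.6],[[0,0,0.2],[0,0,0],0.6]]'; python3 m.py
python3 -m handwheel '[[[0,0,0.08],[0,0,0],0.6],[[0,0,0.15],[0,0,0],0.6]]'; python3 m.py
```

```text
time_s: 42.12
position: [0.6204, 0.2294, 0.0416]
eef_rot: [[-0.802, 0.598, -0.0], [0.598, 0.802, 0.002], [0.001, 0.001, -1.0]]
wrist_force: [-6.1, 4.3, 8.6]
opening: 0.0613
grasp_force: 55.9
q6 56.96 mz [0.14 1.53 0.25]
time_s: 42.5
position: [0.621, 0.2278, 0.0416]
eef_rot: [[-0.669, 0.743, 0.001], [0.743, 0.669, -0.002], [-0.002, -0.0, -1.0]]
wrist_force: [-3.2, -5.9, 8.2]
opening: 0.0612
grasp_force: 56.1
q6 68.17 mz [-1.17  0.74  2.38]
time_s: 42.75
position: [0.6209, 0.2281, 0.0415]
eef_rot: [[-0.551, 0.834, 0.001], [0.834, 0.551, -0.0], [-0.001, 0.0, -1.0]]
wrist_force: [-4.7, -3.5, 8.0]
opening: 0.0614
grasp_force: 69.6
q6 76.75 mz [-0.81  0.75  3.06]
```

```bash
python3 -m handwheel '[[[0,0,0.15],[0,0,0],0.3],[[0,0,0.15],[0,0,0],0],[[0,0,0.15],[0,0,0],0],[[0,0,0.15],[0,0,-50],0],[[0,0,0.15],[0,0,-100],0],[[0,0,0.3],[0,0,-150],0],[[0,0,0.45],[40,-40,-150],0],[[0,0,0.6],[88,-85.4,-150],0],[[0,0,0.75],[88,-85.4,-150],0],[[0,0,0.794],[88,-85.4,-150],0],[[0,0,0.794],[88,-85.4,-150],0],[[0,0,0.794],[88,-85.4,-150],0]]'; python3 m.py
python3 - <<'E'
from h import *
s=read_state();i,d=capture('wrist');P=cloud('wrist',d,s);save('e1.png',i)
m=(np.hypot(P[...,0]-.5012,P[...,1]-.2549)<.025)&(abs(P[...,2]-.09)<.004);q=P[m]
print('post',len(q),((q.min(0)+q.max(0))/2).round(4),np.ptp(q,0).round(3))
E
```

```text
time_s: 44.25
position: [0.5018, 0.2549, 0.1896]
eef_rot: [[0.212, 0.977, -0.0], [0.977, -0.212, -0.0], [-0.0, -0.0, -1.0]]
wrist_force: [0.3, -0.3, 0.1]
opening: 0.0859
grasp_force: 0.0
q6 129.15 mz [-0.01 -0.01 -0.04]
post 328 [0.5007 0.2542 0.0888] [0.015 0.015 0.005]
```

View pics/e1.png

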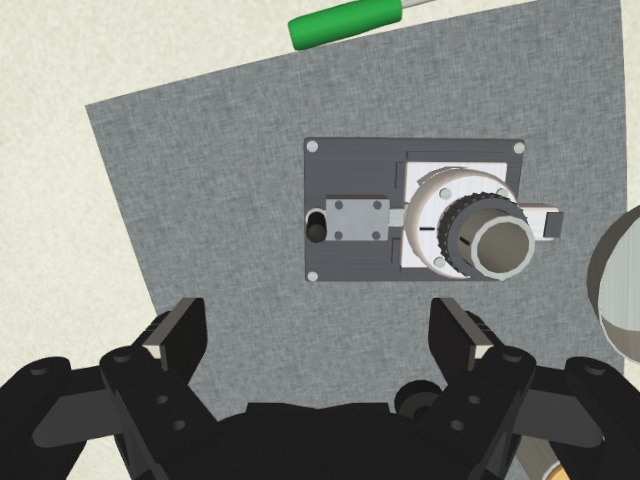

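The bolt is still home and the barrel mark at about (465,243) is in line with the index line at (427,228). Next I draw the left bolt back.

```bash
python3 -m handwheel '[[[0,0,0],[0,0,50],0],[[0,0,0],[0,0,100],0],[[0,0,0],[0,0,140],0.3],[[0,0,0],[0,0,150],0.5],[[0,0,0],[0,0,150],0.7],[[0,0,0],[0,0,150],1],[[0,0,0],[0,0,150],1],[[0,0,0],[0,0,150],1],[[0,0,0],[0,0,150],1],[[0,0,0],[0,-4,150],1],[[0,0,0],[0,-8,150],1],[[0,0,0],[0,-12,150],1],[[0,0,0],[0,-14,150],1],[[0,0,0],[0,-14,150],1]]' 30
python3 -m handwheel '[[[0,0,0],[0,-1,0],1],[[0,0,0],[0,-2,0],1],[[0,0,0],[0,-2,0],1],[[0,0,0],[0,-2,0],1]]'
```

```text
time_s: 46.05
position: [0.4887, 0.2586, 0.0413]
eef_rot: [[0.212, 0.977, 0.003], [0.977, -0.212, 0.001], [0.002, 0.002, -1.0]]
wrist_force: [0.5, -0.4, 6.7]
opening: 0.0148
grasp_force: 30.1
time_s: 46.55
position: [0.4869, 0.259, 0.0412]
eef_rot: [[0.212, 0.977, 0.003], [0.977, -0.212, 0.001], [0.002, 0.002, -1.0]]
wrist_force: [0.3, -0.8, 5.3]
opening: 0.0144
grasp_force: 30.1
```

```bash
python3 -m handwheel '[[[0,0,0],[0,-1,0],1],[[0,0,0],[0,-1.5,0],1],[[0,0,0],[0,-1.5,0],1]]'; python3 -m handwheel '[[[0,0,0],[0,0.7,0],1],[[0,0,0],[0,0.7,0],0.6],[[0,0,0],[0,0.7,0],0.2],[[0,0,0],[0,0.7,0],0],[[0,0,0],[0,0.7,-50],0],[[0,0,0],[0,0.7,-100],0],[[0,0,0],[0,0.7,-160],0],[[0,0,0],[0,0.7,-160],0],[[0,0,0],[0,0.7,-160],0]]'
python3 - <<'E'
from h import *
s=read_state();i,d=capture('wrist');P=cloud('wrist',d,s);print(s['joint_pos'].round(1),s['position'])
m=(np.hypot(P[...,0]-.4865,P[...,1]-.2585)<.025)&(abs(P[...,2]-.09)<.004);q=P[m]
print('post',len(q),((q.min(0)+q.max(0))/2).round(4),np.ptp(q,0).round(3))
E
```

```text
time_s: 46.92
position: [0.4857, 0.2593, 0.0411]
eef_rot: [[0.212, 0.977, 0.003], [0.977, -0.212, 0.001], [0.002, 0.003, -1.0]]
wrist_force: [3.6, -1.2, 6.3]
opening: 0.0148
grasp_force: 30.3
time_s: 48.05
position: [0.485, 0.2587, 0.1994]
eef_rot: [[0.212, 0.977, -0.0], [0.977, -0.212, -0.0], [-0.0, -0.0, -1.0]]
wrist_force: [-0.6, 0.9, -0.3]
opening: 0.0853
grasp_force: 0.0
[ 28.1   9.9   0.6  80.7   0.  130.3] [0.48501216 0.25867975 0.1993966 ]
post 308 [0.4863 0.2571 0.089 ] [0.015 0.015 0.006]
```

```bash
python3 -m handwheel '[[[0,0,-0.165],[-50,6.8,0],0],[[0,0,-0.33],[-100,13.6,0],0],[[0,0,-0.495],[-150,20.5,0],0],[[0,0,-0.66],[-200,27.3,0],0],[[0,0,-0.825],[-250,34.2,0],0],[[0,0,-0.99],[-300,41,0],0],[[0,0,-1.155],[-350,47.8,0],0],[[0,0,-1.32],[-400,54.6,0],0],[[0,0,-1.485],[-450,61.5,0],0],[[0,0,-1.65],[-487.3,66.6,0],0],[[0,0,-1.815],[-487.3,66.6,0],0],[[0,0,-1.98],[-487.3,66.6,0],0],[[0,0,-2.145],[-487.3,66.6,0],0],[[0,0,-2.31],[-487.3,66.6,0],0],[[0,0,-2.475],[-487.3,66.6,0],0],[[0,0,-2.64],[-487.3,66.6,0],0],[[0,0,-2.805],[-487.3,66.6,0],0],[[0,0,-2.97],[-487.3,66.6,0],0]]'
python3 -m handwheel '[[[0,0,-0.165],[0,0,0],0],[[0,0,-0.278],[0,0,0],0],[[0,0,-0.278],[0,0,0],0],[[0,0,-0.278],[0,0,0],0]]'; python3 - <<'E'
from h import *
s=read_state();i,d=capture('wrist');P=cloud('wrist',d,s);print(s['joint_pos'].round(1),s['position'])
for n,c,z in [('post',(.447,-.232),.09),('rim',(.5805,-.246),.128)]:
    m=(np.hypot(P[...,0]-c[0],P[...,1]-c[1])<.028)&(abs(P[...,2]-z)<.004);q=P[m]
    if len(q):print(n,len(q),((q.min(0)+q.max(0))/2).round(4),np.ptp(q,0).round(3))
E
```

```text
time_s: 50.35
position: [0.4458, -0.2311, 0.1977]
eef_rot: [[-0.371, -0.929, -0.003], [-0.929, 0.371, 0.002], [-0.0, 0.004, -1.0]]
wrist_force: [-0.7, 0.9, -0.6]
opening: 0.0856
grasp_force: 0.0
time_s: 50.85
position: [0.4463, -0.2314, 0.1988]
eef_rot: [[-0.109, -0.994, -0.002], [-0.994, 0.109, 0.001], [-0.001, 0.002, -1.0]]
wrist_force: [-1.3, 1.2, 0.5]
opening: 0.0855
grasp_force: 0.0
[ -27.4    4.9   -5.2   80.     0.  -111.1] [ 0.44627752 -0.23139116  0.1988137 ]
post 312 [ 0.4456 -0.2326  0.0887] [0.015 0.015 0.005]
rim 1337 [ 0.5797 -0.2473  0.1267] [0.045 0.043 0.005]
```

```bash
python3 -m handwheel '[[[0,0,0],[0.5,0,50],0],[[0,0,0],[0.5,0,100],0],[[0,0,0],[0.5,0,145],0.3],[[0,0,0],[0.5,0,159],0.5],[[0,0,0],[0.5,0,159],0.7],[[0,0,0],[0.5,0,159],1],[[0,0,0],[0.5,0,159],1],[[0,0,0],[0.5,0,159],1],[[0,0,0],[0.5,0,159],1],[[0,0,0],[0.5,-4,159],1],[[0,0,0],[0.5,-8,159],1],[[0,0,0],[0.5,-11,159],1],[[0,0,0],[0.5,-12,159],1],[[0,0,0],[0.5,-12,159],1]]' 30
python3 -m handwheel '[[[0,0,0],[0,-1,0],1],[[0,0,0],[0,-2,0],1],[[0,0,0],[0,-2,0],1],[[0,0,0],[0,-2,0],1]]'
```

```text
time_s: 52.65
position: [0.4588, -0.234, 0.0427]
eef_rot: [[-0.108, -0.994, 0.001], [-0.994, 0.108, -0.002], [0.002, -0.001, -1.0]]
wrist_force: [-4.8, 0.3, 10.2]
opening: 0.0146
grasp_force: 30.6
time_s: 53.15
position: [0.4588, -0.234, 0.0426]
eef_rot: [[-0.108, -0.994, -0.002], [-0.994, 0.108, -0.001], [0.002, 0.002, -1.0]]
wrist_force: [-11.3, 0.7, 14.6]
opening: 0.0148
grasp_force: 31.0
```

```bash
python3 -m handwheel '[[[0,0,0],[0,2,0],1],[[0,0,0],[0,2,0],0.6],[[0,0,0],[0,2,0],0.2],[[0,0,0],[0,2,0],0],[[0,0,0],[0,2,-50],0],[[0,0,0],[0,2,-100],0],[[0,0,0],[0,2,-160],0],[[0,0,-0.17],[0,-40,-160],0],[[0,0,-0.34],[0,-80,-160],0],[[0,0,-0.51],[0,-121,-160],0],[[0,0,-0.68],[0,-121,-160],0],[[0,0,-0.85],[0,-121,-160],0],[[0,0,-1],[0,-121,-160],0],[[0,0,-1],[0,-121,-160],0],[[0,0,-1],[0,-121,-160],0]]'; python3 - <<'E'
from h import *
s=read_state();i,d=capture('wrist');P=cloud('wrist',d,s);print(s['joint_pos'].round(1),s['position'])
for n,c,z in [('post',(.4588,-.234),.09),('rim',(.5805,-.246),.128)]:
    m=(np.hypot(P[...,0]-c[0],P[...,1]-c[1])<.028)&(abs(P[...,2]-z)<.004);q=P[m]
    if len(q):print(n,len(q),((q.min(0)+q.max(0))/2).round(4),np.ptp(q,0).round(3))
E
```

```text
time_s: 55.02
position: [0.5809, -0.2466, 0.2006]
eef_rot: [[0.777, -0.629, -0.0], [-0.629, -0.777, 0.0], [-0.0, 0.0, -1.0]]
wrist_force: [0.1, 0.0, 0.6]
opening: 0.0855
grasp_force: 0.0
[ -23.    19.1   12.6   83.5    0.  -164. ] [ 0.58092807 -0.24661574  0.20062524]
post 253 [ 0.4591 -0.233   0.0888] [0.015 0.016 0.006]
rim 1246 [ 0.5804 -0.2475  0.1268] [0.045 0.043 0.006]
```

```bash
python3 -m handwheel '[[[0,0,0],[0,0,50],0],[[0,0,0],[0,0,90],0],[[0,0,0],[0,0,120],0],[[0,0,0],[0,0,145],0],[[0,0,0],[0,0,160],0],[[0,0,0],[0,0,160],0],[[0,0,0],[0,0,160],0.2],[[0,0,0],[0,0,160],0.4],[[0,0,0],[0,0,160],0.6],[[0,0,0],[0,0,160],0.6],[[0,0,0],[0,0,160],0.6],[[0,0,0],[0,0,160],0.6]]' 50; python3 m.py
python3 -m handwheel '[[[0,0,0.13],[0,0,0],0.6],[[0,0,0.26],[0,0,0],0.6],[[0,0,0.39],[0,0,0],0.6],[[0,0,0.52],[0,0,0],0.6],[[0,0,0.65],[0,0,0],0.6],[[0,0,0.78],[0,0,0],0.6],[[0,0,0.91],[0,0,0],0.6],[[0,0,1.04],[0,0,0],0.6],[[0,0,1.17],[0,0,0],0.6],[[0,0,1.3],[0,0,0],0.6],[[0,0,1.43],[0,0,0],0.6],[[0,0,1.56],[0,0,0],0.6],[[0,0,1.69],[0,0,0],0.6],[[0,0,1.82],[0,0,0],0.6],[[0,0,1.95],[0,0,0],0.6],[[0,0,2.08],[0,0,0],0.6],[[0,0,2.21],[0,0,0],0.6],[[0,0,2.34],[0,0,0],0.6],[[0,0,2.47],[0,0,0],0.6],[[0,0,2.6],[0,0,0],0.6]]'; python3 m.py
python3 -m handwheel '[[[0,0,0.1],[0,0,0],0.6],[[0,0,0.2],[0,0,0],0.6],[[0,0,0.3],[0,0,0],0.6],[[0,0,0.4],[0,0,0],0.6],[[0,0,0.5],[0,0,0],0.6],[[0,0,0.6],[0,0,0],0.6]]'; python3 m.py
```

```text
time_s: 56.58
position: [0.5816, -0.2473, 0.0427]
eef_rot: [[0.778, -0.628, 0.002], [-0.628, -0.778, -0.002], [0.003, -0.0, -1.0]]
wrist_force: [-2.0, 0.3, 6.3]
opening: 0.0616
grasp_force: 54.7
q6 -164.13 mz [-0.16  0.49  0.09]
time_s: 59.08
position: [0.5803, -0.2466, 0.0426]
eef_rot: [[-0.99, 0.14, 0.0], [0.14, 0.99, -0.0], [-0.0, -0.0, -1.0]]
wrist_force: [-7.0, 1.2, 9.3]
opening: 0.0615
grasp_force: 55.1
q6 -14.94 mz [0.34 1.24 0.23]
time_s: 59.82
position: [0.5805, -0.2463, 0.0426]
eef_rot: [[-0.739, 0.674, 0.0], [0.674, 0.739, 0.0], [-0.0, 0.0, -1.0]]
wrist_force: [-5.4, 3.0, 8.8]
opening: 0.0611
grasp_force: 55.1
q6 19.38 mz [0.43 1.18 0.23]
```

```bash
python3 -m handwheel '[[[0,0,0.1],[0,0,0],0.6],[[0,0,0.2],[0,0,0],0.6],[[0,0,0.3],[0,0,0],0.6]]'; python3 m.py
python3 -m handwheel '[[[0,0,0.08],[0,0,0],0.6],[[0,0,0.16],[0,0,0],0.6],[[0,0,0.2],[0,0,0],0.6]]'; python3 m.py
python3 -m handwheel '[[[0,0,0.08],[0,0,0],0.6],[[0,0,0.16],[0,0,0],0.6],[[0,0,0.2],[0,0,0],0.6]]'; python3 m.py
```

```text
time_s: 60.2
position: [0.5806, -0.2461, 0.0426]
eef_rot: [[-0.507, 0.862, 0.001], [0.862, 0.507, 0.0], [-0.0, 0.001, -1.0]]
wrist_force: [-5.7, 3.9, 9.2]
opening: 0.0616
grasp_force: 55.0
q6 36.57 mz [0.6  1.16 0.24]
time_s: 60.58
position: [0.5808, -0.246, 0.0426]
eef_rot: [[-0.327, 0.945, 0.001], [0.945, 0.327, 0.0], [0.0, 0.001, -1.0]]
wrist_force: [-5.2, 3.2, 9.2]
opening: 0.0618
grasp_force: 55.0
q6 47.94 mz [0.57 1.14 0.26]
time_s: 60.95
position: [0.5809, -0.246, 0.0426]
eef_rot: [[-0.133, 0.991, 0.001], [0.991, 0.133, 0.001], [0.0, 0.001, -1.0]]
wrist_force: [-3.8, 3.1, 8.7]
opening: 0.0615
grasp_force: 55.0
q6 59.39 mz [0.62 1.01 0.24]
```

```bash
python3 -m handwheel '[[[0,0,0.08],[0,0,0],0.6],[[0,0,0.16],[0,0,0],0.6],[[0,0,0.2],[0,0,0],0.6]]'; python3 m.py
python3 -m handwheel '[[[0,0,0.08],[0,0,0],0.6],[[0,0,0.16],[0,0,0],0.6],[[0,0,0.2],[0,0,0],0.6]]'; python3 m.py
```

```text
time_s: 61.32
position: [0.5812, -0.2472, 0.0426]
eef_rot: [[0.065, 0.998, 0.001], [0.998, -0.065, -0.002], [-0.002, 0.001, -1.0]]
wrist_force: [-2.7, -2.4, 7.6]
opening: 0.0613
grasp_force: 55.5
q6 70.75 mz [-0.28  0.97  1.55]
time_s: 61.7
position: [0.5817, -0.2458, 0.0424]
eef_rot: [[0.26, 0.966, 0.002], [0.966, -0.26, 0.0], [0.001, 0.002, -1.0]]
wrist_force: [-1.8, -0.2, 6.7]
opening: 0.0614
grasp_force: 52.6
q6 82.13 mz [-0.04  0.64  1.73]
```

```bash
python3 -m handwheel '[[[0,0,0],[0,0,0],0.3],[[0,0,0],[0,0,0],0],[[0,0,0],[0,0,0],0],[[0,0,0],[0,0,-50],0],[[0,0,0],[0,0,-100],0],[[0,0,0],[0,0,-150],0],[[0,0,-0.08],[-6,-40,-150],0],[[0,0,-0.155],[-13,-80,-150],0],[[0,0,-0.155],[-19.7,-121.3,-150],0],[[0,0,-0.155],[-19.7,-121.3,-150],0],[[0,0,-0.155],[-19.7,-121.3,-150],0],[[0,0,-0.155],[-19.7,-121.3,-150],0]]'
python3 - <<'E'
from h import *
s=read_state();i,d=capture('wrist');P=cloud('wrist',d,s);save('e2.png',i);print(s['joint_pos'].round(1))
for n,c,z in [('post',(.4588,-.234),.09),('rim',(.5805,-.246),.128)]:
    m=(np.hypot(P[...,0]-c[0],P[...,1]-c[1])<.028)&(abs(P[...,2]-z)<.004);q=P[m]
    if len(q):print(n,len(q),((q.min(0)+q.max(0))/2).round(4),np.ptp(q,0).round(3))
E
```

```text
time_s: 63.2
position: [0.4597, -0.234, 0.1906]
eef_rot: [[0.111, 0.994, 0.0], [0.994, -0.111, 0.0], [0.0, 0.0, -1.0]]
wrist_force: [0.3, -0.2, -0.2]
opening: 0.0857
grasp_force: 0.0
[-27.    6.2  -4.8  79.    0.   69.4]
post 330 [ 0.4586 -0.2336  0.0893] [0.015 0.015 0.006]
rim 1447 [ 0.5804 -0.2482  0.1269] [0.045 0.043 0.006]
```

View pics/e2.png

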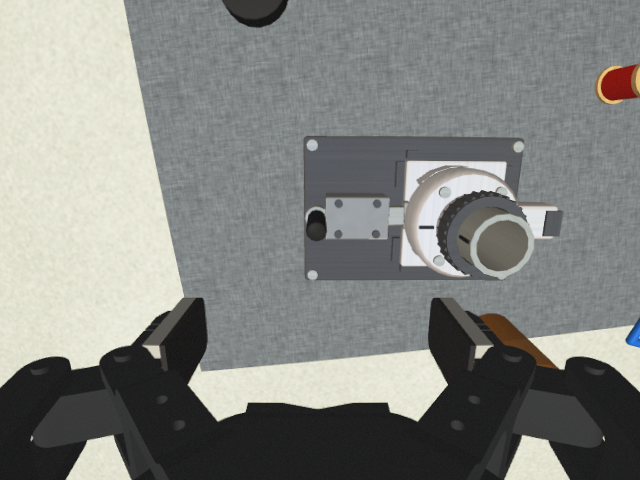

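The right bolt is home (post at 315,225) and the barrel mark at (463,240) is in line with the index at (427,227). Next I draw it back.

```bash
python3 -m handwheel '[[[0,0,0],[0,0,50],0],[[0,0,0],[0,0,100],0],[[0,0,0],[0,0,140],0.3],[[0,0,0],[0,0,150],0.5],[[0,0,0],[0,0,150],0.7],[[0,0,0],[0,0,150],1],[[0,0,0],[0,0,150],1],[[0,0,0],[0,0,150],1],[[0,0,0],[0,0,150],1],[[0,0,0],[0,-4,150],1],[[0,0,0],[0,-8,150],1],[[0,0,0],[0,-12,150],1],[[0,0,0],[0,-15,150],1],[[0,0,0],[0,-16,150],1],[[0,0,0],[0,-17,150],1],[[0,0,0],[0,-17,150],1]]' 30
python3 -m handwheel '[[[0,0,0],[0,0.9,0],1],[[0,0,0],[0,0.9,0],0.6],[[0,0,0],[0,0.9,0],0.2],[[0,0,0],[0,0.9,0],0],[[0,0,0],[0,0.9,-50],0],[[0,0,0],[0,0.9,-100],0],[[0,0,0],[0,0.9,-160],0],[[0,0,0],[0,0.9,-160],0],[[0,0,0],[0,0.9,-160],0]]'
python3 - <<'E'
from h import *
s=read_state();i,d=capture('wrist');P=cloud('wrist',d,s);print(s['joint_pos'].round(1),s['position'])
m=(np.hypot(P[...,0]-.444,P[...,1]+.232)<.025)&(abs(P[...,2]-.09)<.004);q=P[m]
print('post',len(q),((q.min(0)+q.max(0))/2).round(4),np.ptp(q,0).round(3))
for n in ['scene','side']:
    i,d=capture(n);P=cloud(n,d)
    w=(abs(P[...,0]-.5)<.2)&(abs(P[...,1])<.13)&(abs(P[...,2]-.052)<.006)
    k,l,st,c=cv2.connectedComponentsWithStats(w.astype(np.uint8))
    for j in range(1,k):
        if st[j,4]>20:
            q=P[l==j];print(n,st[j,4],((q.min(0)+q.max(0))/2).round(4),np.ptp(q,0).round(3))
E
```

```text
time_s: 65.25
position: [0.4429, -0.2324, 0.0419]
eef_rot: [[0.111, 0.994, 0.003], [0.994, -0.111, -0.001], [-0.001, 0.003, -1.0]]
wrist_force: [2.6, -1.2, 6.0]
opening: 0.0148
grasp_force: 30.1
time_s: 66.38
position: [0.4426, -0.2319, 0.2004]
eef_rot: [[0.111, 0.994, -0.0], [0.994, -0.111, 0.0], [0.0, -0.0, -1.0]]
wrist_force: [-0.3, 0.1, -0.1]
opening: 0.0853
grasp_force: 0.0
[-27.7   4.5  -5.5  80.   -0.   68.7] [ 0.44258864 -0.23190066  0.2004082 ]
post 307 [ 0.444  -0.2322  0.089 ] [0.015 0.015 0.006]
scene 55 [ 0.4312 -0.0347  0.052 ] [0.025 0.024 0.012]
scene 65 [0.571  0.0163 0.052 ] [0.027 0.026 0.012]
scene 47 [0.6784 0.021  0.052 ] [0.042 0.011 0.011]
side 104 [0.5675 0.0153 0.052 ] [0.025 0.026 0.012]
side 116 [ 0.6719 -0.0243  0.0521] [0.055 0.037 0.012]
side 117 [ 0.4265 -0.0362  0.0523] [0.025 0.025 0.011]
```

```bash
python3 -m handwheel '[[[0,0,-0.168],[50,19,0],0],[[0,0,-0.336],[100,38,0],0],[[0,0,-0.505],[150,57,0],0],[[0,0,-0.673],[200,75,0],0],[[0,0,-0.841],[260.4,98.1,0],0],[[0,0,-1.009],[260.4,98.1,0],0],[[0,0,-1.177],[260.4,98.1,0],0],[[0,0,-1.346],[260.4,98.1,0],0],[[0,0,-1.514],[260.4,98.1,0],0],[[0,0,-1.682],[260.4,98.1,0],0],[[0,0,-1.682],[260.4,98.1,30],0],[[0,0,-1.682],[260.4,98.1,30],0]]'
python3 - <<'E'
from h import *
s=read_state();i,d=capture('wrist');P=cloud('wrist',d,s);print(s['joint_pos'].round(1),s['position'])
m=(np.hypot(P[...,0]-.569,P[...,1]-.016)<.03)&(abs(P[...,2]-.055)<.004);q=P[m]
print('cap',len(q),((q.min(0)+q.max(0))/2).round(4),np.ptp(q,0).round(3))
E
```

```text
time_s: 68.03
position: [0.567, 0.0159, 0.1676]
eef_rot: [[-1.0, -0.0, -0.006], [-0.0, 1.0, -0.0], [0.006, -0.0, -1.0]]
wrist_force: [0.4, -0.3, 0.0]
opening: 0.0853
grasp_force: 0.0
[ 1.6 12.2 -0.6 77.6 -0.   1.6] [0.56699167 0.01589938 0.16758249]
cap 791 [0.568  0.0151 0.0538] [0.024 0.025 0.006]
```

```bash
python3 -m handwheel '[[[0,0,0],[0,0,50],0],[[0,0,0],[0,0,100],0],[[0,0,0],[0,0,145],0.3],[[0,0,0],[0,0,165],0.4],[[0,0,0],[0,0,165],0.5],[[0,0,0],[0,0,165],0.7],[[0,0,0],[0,0,165],0.85],[[0,0,0],[0,0,165],0.85],[[0,0,0],[0,0,165],0.85],[[0,0,0],[0,0,165],0.85]]' 45
python3 - <<'E'
from h import *
s=read_state();i,d=capture('side');P=cloud('side',d)
m=(np.hypot(P[...,0]-.569,P[...,1]-.013)<.05)&(P[...,2]>.005)&(P[...,2]<.13);q=P[m]
for a in np.arange(.005,.1,.006):
    t=q[(q[:,2]>=a)&(q[:,2]<a+.006)]
    if len(t):print(round(a,3),len(t),t.min(0).round(3),t.max(0).round(3))
E
```

```text
time_s: 69.32
position: [0.5704, 0.016, 0.0076]
eef_rot: [[-1.0, -0.0, 0.003], [-0.0, 1.0, 0.0], [-0.003, 0.0, -1.0]]
wrist_force: [-0.8, -0.5, 7.3]
opening: 0.0241
grasp_force: 44.7
0.005 92 [ 0.523 -0.03   0.005] [0.618 0.048 0.011]
0.011 54 [ 0.54  -0.013  0.011] [0.593 0.015 0.017]
0.017 63 [ 0.54  -0.014  0.017] [0.594 0.036 0.023]
0.023 249 [ 0.54  -0.013  0.023] [0.596 0.044 0.029]
0.029 12 [0.556 0.003 0.029] [0.575 0.014 0.033]
0.035 9 [ 0.556 -0.002  0.035] [0.578 0.015 0.041]
0.041 14 [ 0.556 -0.005  0.041] [0.581 0.021 0.047]
0.047 24 [ 0.556 -0.009  0.048] [0.578 0.021 0.053]
0.053 26 [ 0.557 -0.011  0.053] [0.579 0.023 0.059]
0.059 25 [ 0.558 -0.01   0.059] [0.579 0.036 0.065]
0.065 16 [ 0.558 -0.01   0.066] [0.576 0.031 0.07 ]
0.077 2 [ 0.556 -0.008  0.083] [ 0.558 -0.004  0.083]
0.083 14 [ 0.556 -0.027  0.085] [0.578 0.001 0.089]
0.089 30 [ 0.556 -0.029  0.089] [0.583 0.031 0.095]
0.095 12 [ 0.557 -0.035  0.095] [ 0.58  -0.007  0.101]
```

```bash
python3 -m handwheel '[[[0,0,0],[0,0,-40],0.85],[[0,0,0],[0,0,-90],0.85],[[0,0,0],[0,0,-140],0.85],[[0,0,0],[0,0,-170],0.85],[[0,0,0],[-11,45,-170],0.85],[[0,0,0],[-21,90,-170],0.85],[[0,0,0],[-32,135,-170],0.85],[[0,0,0],[-42,180,-170],0.85],[[0,0,0],[-50.6,213.3,-170],0.85],[[0,0,0],[-50.6,213.3,-170],0.85],[[0,0,0],[-50.6,213.3,-170],0.85],[[0,0,0],[-50.6,213.3,-170],0.85]]'
cat > rel.py <<'E'
from h import *
import sys
cx,cy=float(sys.argv[1]),float(sys.argv[2])
print(read_state()['position'].round(4))
for n in ['scene','side']:
    i,d=capture(n);P=cloud(n,d);m0,R,p=campose(n)
    dr=np.array([cx,cy])-p[:2];dr/=np.linalg.norm(dr);pe=np.array([-dr[1],dr[0]])
    for lo,hi in [(.162,.205),(.086,.104),(.112,.126)]:
        m=(np.hypot(P[...,0]-cx,P[...,1]-cy)<.045)&(P[...,2]>lo)&(P[...,2]<hi);q=P[m][:,:2]-[cx,cy]
        if len(q): a=q@dr;b=q@pe;print(n,lo,len(q),'near',a.min().round(4),'perp',b.min().round(4),b.max().round(4),'mid',((b.min()+b.max())/2).round(4),'perpdir',pe.round(2))
E
python3 rel.py .621 .229
```

```text
time_s: 70.88
position: [0.6195, 0.2282, 0.1761]
eef_rot: [[-1.0, 0.001, 0.0], [0.001, 1.0, -0.0], [-0.0, -0.0, -1.0]]
wrist_force: [-0.3, -0.0, -1.2]
opening: 0.0243
grasp_force: 44.5
[0.6195 0.2282 0.1761]
scene 0.162 454 near -0.0287 perp -0.029 0.0285 mid -0.0002 perpdir [ 0.69 -0.72]
scene 0.086 186 near -0.0322 perp -0.0301 0.0335 mid 0.0017 perpdir [ 0.69 -0.72]
scene 0.112 112 near -0.024 perp -0.0198 0.0222 mid 0.0012 perpdir [ 0.69 -0.72]
side 0.162 397 near -0.033 perp -0.0252 0.0315 mid 0.0032 perpdir [-0.99  0.14]
side 0.086 159 near -0.0347 perp -0.0308 0.0329 mid 0.001 perpdir [-0.99  0.14]
side 0.112 154 near -0.0284 perp -0.0187 0.0225 mid 0.0019 perpdir [-0.99  0.14]
```

```bash
python3 -m handwheel '[[[0,0,0],[-1.7,-0.2,0],0.85],[[0,0,0],[-1.7,-0.2,15],0.85],[[0,0,0],[-1.7,-0.2,30],0.85],[[0,0,0],[-1.7,-0.2,38],0.85],[[0,0,0],[-1.7,-0.2,44],0.85],[[0,0,0],[-1.7,-0.2,50],0.85],[[0,0,0],[-1.7,-0.2,50],0.85]]'
python3 -m handwheel '[[[0,0,0],[0,0,3],0.85],[[0,0,0],[0,0,6],0.85],[[0,0,0],[0,0,8],0.85],[[0,0,0],[0,0,8],0.85]]'
```

```text
time_s: 71.85
position: [0.6211, 0.229, 0.1254]
eef_rot: [[-1.0, -0.0, -0.001], [-0.0, 1.0, -0.0], [0.001, -0.0, -1.0]]
wrist_force: [-0.2, -0.6, -0.8]
opening: 0.0241
grasp_force: 44.5
time_s: 72.35
position: [0.6213, 0.2291, 0.1178]
eef_rot: [[-1.0, -0.0, 0.0], [-0.0, 1.0, 0.0], [-0.0, 0.0, -1.0]]
wrist_force: [0.6, 0.2, -1.0]
opening: 0.0241
grasp_force: 44.5
```

```bash
python3 -m handwheel '[[[0,0,0],[0,0,0.6],0.85],[[0,0,0],[0,0,0.6],0.85],[[0,0,0],[0,0,0.6],0.6],[[0,0,0],[0,0,0.6],0.3],[[0,0,0],[0,0,0.6],0],[[0,0,0],[0,0,0.6],0],[[0,0,0],[0,0,-40],0],[[0,0,0],[0,0,-90],0],[[0,0,0],[36,-50,-90],0],[[0,0,0],[72,-100,-90],0],[[0,0,0],[108,-150,-70],0],[[0,0,0],[144,-200,-50],0],[[0,0,0],[192,-264,-50],0],[[0,0,0],[192,-264,-50],0],[[0,0,0],[192,-264,-50],0],[[0,0,0],[192,-264,-50],0]]'
python3 - <<'E'
from h import *
s=read_state();i,d=capture('wrist');P=cloud('wrist',d,s);print(s['joint_pos'].round(1),s['position'])
m=(np.hypot(P[...,0]-.429,P[...,1]+.035)<.06)&(abs(P[...,2]-.055)<.004);q=P[m]
print('cap',len(q),((q.min(0)+q.max(0))/2).round(4),np.ptp(q,0).round(3))
i,d=capture('scene');P=cloud('scene',d)
for z in (.128,.165):
    m=(np.hypot(P[...,0]-.621,P[...,1]-.229)<.04)&(abs(P[...,2]-z)<.006);q=P[m]
    if len(q):print('capL',z,len(q),((q.min(0)+q.max(0))/2).round(4),np.ptp(q,0).round(3))
E
```

```text
time_s: 74.35
position: [0.4299, -0.0346, 0.168]
eef_rot: [[-1.0, -0.0, 0.001], [-0.0, 1.0, 0.0], [-0.001, 0.0, -1.0]]
wrist_force: [0.5, 0.2, 0.3]
opening: 0.0854
grasp_force: 0.0
[ -4.6  -2.8 -17.   75.8   0.   -4.6] [ 0.42994773 -0.03464071  0.1679973 ]
cap 809 [ 0.4268 -0.0361  0.0542] [0.025 0.025 0.006]
capL 0.128 232 [0.6224 0.2295 0.128 ] [0.058 0.057 0.012]
capL 0.165 106 [0.6216 0.2301 0.1643] [0.027 0.026 0.01 ]
```

```bash
python3 -m handwheel '[[[0,0,0],[2.3,-0.9,50],0],[[0,0,0],[2.3,-0.9,100],0],[[0,0,0],[2.3,-0.9,145],0.3],[[0,0,0],[2.3,-0.9,162],0.4],[[0,0,0],[2.3,-0.9,162],0.5],[[0,0,0],[2.3,-0.9,162],0.7],[[0,0,0],[2.3,-0.9,162],0.85],[[0,0,0],[2.3,-0.9,162],0.85],[[0,0,0],[2.3,-0.9,162],0.85],[[0,0,0],[2.3,-0.9,162],0.85]]' 45
```

```text
time_s: 75.7
position: [0.4282, -0.0358, 0.0068]
eef_rot: [[-1.0, -0.0, 0.002], [-0.0, 1.0, 0.0], [-0.002, 0.0, -1.0]]
wrist_force: [0.4, 1.1, 6.0]
opening: 0.0244
grasp_force: 44.7
```

```bash
python3 -m handwheel '[[[0,0,0],[0,0,-40],0.85],[[0,0,0],[0,0,-90],0.85],[[0,0,0],[0,0,-140],0.85],[[0,0,0],[0,0,-170],0.85],[[0,0,0],[-30,-42,-170],0.85],[[0,0,0],[-61,-84,-170],0.85],[[0,0,0],[-92,-126,-170],0.85],[[0,0,0],[-122,-168,-170],0.85],[[0,0,0],[-152.9,-211.2,-170],0.85],[[0,0,0],[-152.9,-211.2,-170],0.85],[[0,0,0],[-152.9,-211.2,-170],0.85],[[0,0,0],[-152.9,-211.2,-170],0.85]]'
python3 rel.py .581 -.247
```

```text
time_s: 77.2
position: [0.5794, -0.246, 0.1762]
eef_rot: [[-1.0, -0.001, -0.0], [-0.001, 1.0, 0.0], [0.0, 0.0, -1.0]]
wrist_force: [0.1, -0.5, -0.2]
opening: 0.0243
grasp_force: 44.5
[ 0.5794 -0.246   0.1762]
scene 0.162 284 near -0.0317 perp -0.0283 0.0284 mid 0.0001 perpdir [ 0.88 -0.47]
scene 0.086 116 near -0.0368 perp -0.0281 0.0341 mid 0.003 perpdir [ 0.88 -0.47]
scene 0.112 98 near -0.0236 perp -0.0175 0.0234 mid 0.0029 perpdir [ 0.88 -0.47]
side 0.162 889 near -0.0297 perp -0.0256 0.0318 mid 0.0031 perpdir [-0.98  0.19]
side 0.086 344 near -0.034 perp -0.0304 0.0332 mid 0.0014 perpdir [-0.98  0.19]
side 0.112 238 near -0.0235 perp -0.02 0.0241 mid 0.002 perpdir [-0.98  0.19]
```

```bash
python3 -m handwheel '[[[0,0,0],[-1.9,-1,0],0.85],[[0,0,0],[-1.9,-1,15],0.85],[[0,0,0],[-1.9,-1,30],0.85],[[0,0,0],[-1.9,-1,38],0.85],[[0,0,0],[-1.9,-1,44],0.85],[[0,0,0],[-1.9,-1,50],0.85],[[0,0,0],[-1.9,-1,50],0.85]]'
python3 -m handwheel '[[[0,0,0],[0,0,3],0.85],[[0,0,0],[0,0,6],0.85],[[0,0,0],[0,0,9],0.85],[[0,0,0],[0,0,9],0.85]]'
```

```text
time_s: 78.18
position: [0.5817, -0.248, 0.1254]
eef_rot: [[-1.0, -0.0, -0.001], [-0.0, 1.0, 0.0], [0.001, 0.0, -1.0]]
wrist_force: [0.4, -1.3, -1.6]
opening: 0.0243
grasp_force: 44.5
time_s: 78.68
position: [0.5819, -0.248, 0.1168]
eef_rot: [[-1.0, -0.0, 0.0], [-0.0, 1.0, -0.0], [-0.0, -0.0, -1.0]]
wrist_force: [0.5, -0.3, 0.7]
opening: 0.0243
grasp_force: 44.6
```

Seated without skirt contact. I release it, retreat and check everything.

```bash
python3 -m handwheel '[[[0,0,0],[0,0,0.5],0.85],[[0,0,0],[0,0,0.5],0.6],[[0,0,0],[0,0,0.5],0.3],[[0,0,0],[0,0,0.5],0],[[0,0,0],[0,0,0.5],0],[[0,0,0],[0,0,-40],0],[[0,0,0],[0,0,-90],0],[[0,0,0],[0,0,-140],0],[[0,0,0],[50,50,-160],0],[[0,0,0],[100,100,-160],0],[[0,0,0],[150,150,-160],0],[[0,0,0],[180,190,-160],0],[[0,0,0],[180,190,-160],0],[[0,0,0],[180,190,-160],0]]'
python3 - <<'E'
from h import *
a=[]
for n in ['scene','side']:
    i,d=capture(n);P=cloud(n,d);a.append(cv2.resize(i[90:400,100:500],(400,310)))
    for k,c,z in [('capL',(.621,.229),.165),('capR',(.581,-.247),.165),('skL',(.621,.229),.131),('skR',(.581,-.247),.131),('postL',(.486,.2575),.09),('postR',(.4435,-.232),.09),('brush',(.679,-.008),.183)]:
        m=(np.hypot(P[...,0]-c[0],P[...,1]-c[1])<.04)&(abs(P[...,2]-z)<.006);q=P[m]
        if len(q):print(n,k,len(q),((q.min(0)+q.max(0))/2).round(4),np.ptp(q,0).round(3),'zmax',q[:,2].max().round(4))
save('f1.png',np.hstack(a))
E
```

```text
time_s: 80.42
position: [0.4019, -0.0577, 0.2774]
eef_rot: [[-1.0, -0.002, 0.002], [-0.002, 1.0, -0.001], [-0.002, -0.001, -1.0]]
wrist_force: [0.5, -0.5, -0.5]
opening: 0.0854
grasp_force: 0.0
scene capL 109 [0.6225 0.2301 0.1642] [0.027 0.025 0.01 ] zmax 0.1692
scene capR 57 [ 0.5838 -0.2478  0.1649] [0.026 0.025 0.011] zmax 0.1706
scene skL 336 [0.6215 0.2296 0.131 ] [0.059 0.057 0.012] zmax 0.137
scene skR 180 [ 0.5846 -0.2474  0.1311] [0.058 0.057 0.012] zmax 0.137
scene postL 40 [0.4904 0.2581 0.0888] [0.018 0.015 0.009] zmax 0.0932
scene postR 18 [ 0.4466 -0.2299  0.0892] [0.015 0.014 0.01 ] zmax 0.0944
scene brush 51 [ 0.6809 -0.0082  0.1819] [0.02  0.022 0.01 ] zmax 0.1867
side capL 70 [0.6192 0.2274 0.1635] [0.025 0.026 0.009] zmax 0.1679
side capR 194 [ 0.5808 -0.2478  0.1644] [0.025 0.026 0.01 ] zmax 0.1694
side skL 231 [0.6192 0.2264 0.1308] [0.056 0.057 0.012] zmax 0.1366
side skR 623 [ 0.5805 -0.2502  0.131 ] [0.057 0.056 0.012] zmax 0.1369
side postL 29 [0.4845 0.2535 0.0882] [0.013 0.013 0.008] zmax 0.0923
side postR 75 [ 0.4436 -0.2327  0.0884] [0.015 0.016 0.008] zmax 0.0926
side brush 64 [ 0.6781 -0.0116  0.181 ] [0.019 0.018 0.008] zmax 0.1848
```

View pics/f1.png

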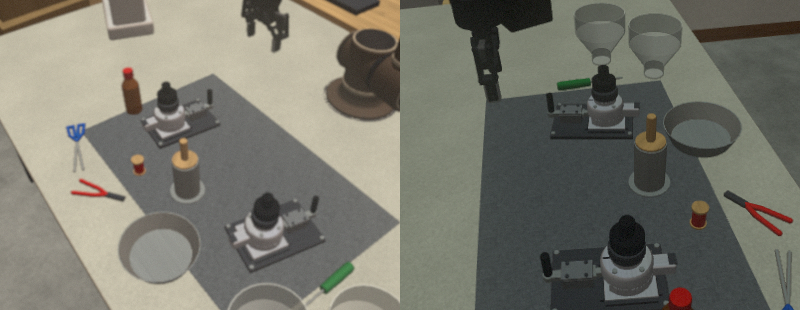

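Both caps are on squarely, at (267,205) and (168,95) in the left half. The posts are drawn back, the brush is in its stand, and the other items are untouched.

```bash
python3 -c "
from rig import close_job
print(close_job())"
```

```text
the job is handed in; nothing more can be done
None
```

I handed the job in at about 81 s: both throats got three brush strokes to the floor, the rings are tight with the barrels on their marks, the bolts are drawn back, both caps are on, and the brush is in its stand; I have no verdict, since the hand-in returned none.

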